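# Load the UV exposure slide and wind it in

### The arm

A 6-joint arm with a two-finger parallel gripper is mounted at the origin on the work surface. World frame = base frame: x ahead of the robot, y to its left, z up, the work surface at z = 0. Lengths are in m, angles in degrees, forces in N, time in s.
With the tool pointing down it reaches from about 0.325 to 0.775 m from the base axis. Payload 5.5 kg.
Tool frame: the origin (TCP) lies at the centre of the arm's flange, where the gripper is bolted on; the fingertips stand 182 mm ahead of it and the grasp point (between the pads) lies 163 mm ahead of it; z points along the fingers, y is the direction in which the jaws open and shut (so a half turn about z gives the same grasp; the last joint's range is limited). The gripper opens to 88 mm and grips with 3 to 60 N. Pads are 20 mm wide; open, the fingers measure 115 mm over their backs; the gripper's body (75 mm by 178 mm) begins 61 mm behind the grasp point.
Start: joints at [64.418, 5.22, 70.514, -0, 104.267, -3.249], TCP at [0.228, 0.555, 0.405] pointing down, gripper open.
Joint ranges: [-164.24, 164.24], [-49.07, 125.15], [9.68, 141.18], [-86.29, 266.29], [3.28, 154.24], [-151.56, 151.56]. Speed limits (degrees/s): [147.25, 147.25, 172.46, 180, 180, 180].

### API

Orientations are given as [roll, pitch, yaw] about the fixed x, y, z axes, in that order (R = Rz(yaw) Ry(pitch) Rx(roll)).
In Python, from station import r gives the robot as it stands. The module is installed in compiled form; this text tells all that it offers. Calls block until the motion is done:
- r.reach(position, orientation): joint-space move of the TCP to a pose.
- r.servo_line(position, rotation=None, speed=0.15): straight line of the TCP; rotation=None keeps the orientation; speed is the mean speed in m/s.
- r.move_joints(angles): joint-space move.
- r.let_go() and r.grab(squeeze=None): open the fingers fully, or close them until they stop; squeeze is the grip in N (None keeps the last).
- r.wait(seconds).
- r.inverse_kinematics(position, orientation): joint angles nearest the present ones, or None.
- r.sense(): the state.
- r.snapshot(name): name is "side" or "top"; returns a dict with "frame" (420x560x3 uint8, red, green, blue), "fx", "fy", "cx", "cy" (pixels), "dist_coeffs" ([k1, k2, p1, p2, k3] as OpenCV has them; the pictures are not rectified), "R" (3x3) and "t" (3): a world point X has camera coordinates R X + t. Camera axes: x right, y down, z forward; pixel columns grow to the right and rows downward; lengths in m; the calibration is good to about 2 mm. A picture is of the moment at which its call begins. There is no depth.
A pose or a line that the arm cannot do raises r.IKError and nothing moves.
- r.hand_in(): hands the job in, once; it reports no verdict.
The state is a dict: "clock": time; "joints": joint angles; "joint_vel": joint speeds; "joint_torque": joint torques, N m; "tcp_pos": TCP position; "orientation": TCP orientation; "contact_force": force on the tool from outside, world axes, zero at the start; "torque": the same for the moment, N m; "opening": finger opening in m.
Only numpy, scipy, OpenCV 4.12 (cv2) and the standard library are available. Lean on these libraries where they do the work, as an engineer would, in place of code of your own. Each camera call takes 0.05 s, during which the arm holds its last target.

### The job

Take every test panel from the white rack, hook its hanger on the carriage's rail at the open loading end and slide it along under the keeper strip to the mark of its own colour (so the panel for the mark furthest in goes first). When all hang at their marks, fit the crank on the square drive shaft, wind clockwise until the carriage has run all the way into the UV hood and stands against its stop, then take the crank off and lay it flat in the grey tray. Do not knock over or shift the bottles and the beaker.

Things in the scene. Friction and masses are not known exactly. Their poses are not given: they have to be found in the camera images.
- machine: UV exposure unit, fixed: aluminium track 70 wide, 30 high; grey drive block at one end, black hood with amber windows at the other. Origin on the bench, z up, y along the track towards the hood, x away from the robot. Track axis x +40, y -360 to +500. Drive block x -80 to +75, y -385 to -295, 70 high. Hood x -35 to +115, y +220 to +500, 270 high, roof underside 260, open towards the block
- carriage (a joint): travel of the carriage along the machine's +y into the hood, m: about 0 to 0.02 at the start, 0.30 against the stop, fully in. Belt driven by the drive shaft, 0.01 m per rad (63 mm a turn); too stiff to push along (over 20 N). Its deck, 80 wide and 360 long, has its top 40 mm above the bench
- drive (a joint): angle of the drive shaft, rad, 0 to 30, growing clockwise seen from above; the carriage's travel is 0.01 m per rad. It stays where it is left; about 3 N at the crank's handle turns it
- shaft_seat (a point): foot of the upright square drive shaft on the drive block, on its axis, 76 mm above the bench, on a steel collar 44 in diameter and 6 high; x and y axes square to the shaft's flats, turning with it. The shaft is 16 x 16 mm for 24 mm, then 11 x 11 for 6 more (30 mm in all)
- load_end (a point): point on top of the rail, middle of its open loading end; axes as the machine's; moves with the carriage. Rail: steel bar 12 mm in diameter along y, axis 164 mm above the bench, from 60 mm before this point (end post 55 before) to 290 after. Beyond 43 mm after it the rail is covered by the keeper strip, where hangers cannot be lifted on or off (see mark_red)
- mark_red (a point): red mark, furthest in: on top of the rail, middle of the 40 mm long red patch on keeper strip and deck edges, 245 mm past load_end; axes as the machine's. Keeper strip: 13 to 40 mm behind (+x of) the rail's axis, underside 14, top 18 mm above the rail's top; a hanger resting on the rail slides under it with 8 mm to spare, its tab standing in front. Its posts are 34 to 40 mm behind the rail
- mark_yellow (a point): yellow mark: on top of the rail, middle of the 40 mm long yellow patch on keeper strip and deck edges; 165 mm past point load_end towards the hood; axes as the machine's
- mark_blue (a point): blue mark: on top of the rail, middle of the 40 mm long blue patch on keeper strip and deck edges; 85 mm past point load_end towards the hood; axes as the machine's
- panel_red: Test panel on a steel hanger, red panel and red grip tab, 192 mm tall, 160 g; None if absent. Origin mid lower edge, z up, y along the panel's width, x square to it, the side the hook opens to. Panel 64 wide, 5 thick, z 0 to 70. Grip tab on top, centred: 12 thick (x), 24 wide (y), z 126 to 186, then a head 26 x 30 to z 192. Hook below the tab: see its hook point
- panel_yellow: Test panel on a steel hanger, yellow panel and yellow grip tab, 192 mm tall, 160 g; None if absent. Origin mid lower edge, z up, y along the panel's width, x square to it, the side the hook opens to. Panel 64 wide, 5 thick, z 0 to 70. Grip tab on top, centred: 12 thick (x), 24 wide (y), z 126 to 186, then a head 26 x 30 to z 192. Hook below the tab: see its hook point
- panel_blue: Test panel on a steel hanger, blue panel and blue grip tab, 192 mm tall, 160 g; None if absent. Origin mid lower edge, z up, y along the panel's width, x square to it, the side the hook opens to. Panel 64 wide, 5 thick, z 0 to 70. Grip tab on top, centred: 12 thick (x), 24 wide (y), z 126 to 186, then a head 26 x 30 to z 192. Hook below the tab: see its hook point
- red_hook (a point): red hanger, under the middle of its bridge: (0, 0, 120) in its body's axes; lies on the rail's top when hung. Hanger strip 40 wide (y): jog at the panel's top (z 68 to 74) to -x, stem x -16 to -10, bridge z 120 to 126 from x -16 to +21, lip x +11 to +21 hanging down to z 105. So the rail enters sideways from +x, between lip end (z 105) and jog (z 74)
- yellow_hook (a point): yellow hanger, under the middle of its bridge: (0, 0, 120) in its body's axes; lies on the rail's top when hung. Hanger strip 40 wide (y): jog at the panel's top (z 68 to 74) to -x, stem x -16 to -10, bridge z 120 to 126 from x -16 to +21, lip x +11 to +21 hanging down to z 105. So the rail enters sideways from +x, between lip end (z 105) and jog (z 74)
- blue_hook (a point): blue hanger, under the middle of its bridge: (0, 0, 120) in its body's axes; lies on the rail's top when hung. Hanger strip 40 wide (y): jog at the panel's top (z 68 to 74) to -x, stem x -16 to -10, bridge z 120 to 126 from x -16 to +21, lip x +11 to +21 hanging down to z 105. So the rail enters sideways from +x, between lip end (z 105) and jog (z 74)
- rack: white plastic rack, 90 x 200 mm, 52 high, fixed; origin under its centre. Three slots 8 wide across it (along its x) at y -60, 0 and +60, 40 deep, floor at 12 mm; each panel stands in one, leaning a little, its width along the slot (panel x axis along the rack's -y)
- crank: steel crank, 440 g. Origin under the hub, z up, x along the arm. Hub 38 x 38 mm, 48 high, square to x and y; square socket 19 x 19, 34 deep, open below. Arm 24 wide, 12 high, from the hub's foot to x +88; upright handle at x +75: black sleeve 26 in diameter, z 14 to 84, spinning freely. Stands flat on hub and arm. Fits the shaft in any of four turns; seated, its origin is at point shaft_seat
- crank_handle (a point): on the handle's axis, 60 mm above the crank's underside (24 mm below the top of the sleeve)
- tray: grey plastic tray, 180 (x) by 140 (y), 18 high, walls and floor 4 to 5 mm thick, fixed; origin under its centre
- bottle_a: clear bottle with a blue cap, 64 mm in diameter, 125 high, loose; origin under its centre. Bystander
- bottle_b: amber bottle with a blue cap, 64 mm in diameter, 125 high, loose; origin under its centre. Bystander
- beaker: glass beaker, 70 mm in diameter, 90 high, loose; origin under its centre. Bystander

How it is judged (in metres and radians):
On the way, in this order (a step that is already met when the one before it is completed fails the run):
1. every panel hangs on the rail at the mark of its own colour, the carriage still outside (y of red_hook in the frame of mark_red between -0.012 and 0.012 m and x of red_hook in the frame of mark_red between -0.009 and 0.009 m and z of red_hook in the frame of mark_red between -0.006 and 0.006 m and angle between each of panel_red, panel_yellow, panel_blue's own z axis and vertical below 0.2 rad and y of yellow_hook in the frame of mark_yellow between -0.012 and 0.012 m and x of yellow_hook in the frame of mark_yellow between -0.009 and 0.009 m and z of yellow_hook in the frame of mark_yellow between -0.006 and 0.006 m and y of blue_hook in the frame of mark_blue between -0.012 and 0.012 m and x of blue_hook in the frame of mark_blue between -0.009 and 0.009 m and z of blue_hook in the frame of mark_blue between -0.006 and 0.006 m and value of joint carriage below 0.05 m), for 0.2 s.
2. the crank is seated on the drive shaft, the carriage still outside (horizontal distance between crank and shaft_seat below 0.006 m and z of crank in the frame of shaft_seat between -0.005 and 0.006 m and angle between crank's own z axis and vertical below 0.15 rad and value of joint carriage below 0.05 m), for 0.2 s.
3. the carriage is wound against its stop with the crank on the shaft (horizontal distance between crank and shaft_seat below 0.006 m and z of crank in the frame of shaft_seat between -0.005 and 0.006 m and angle between crank's own z axis and vertical below 0.15 rad and value of joint carriage above 0.292 m), for 0.1 s.
At the end, for the whole second after the job is handed in: Carriage against its stop (travel over 290 mm); every panel present hangs on the rail within 12 mm of the mark of its colour, hook on the rail, upright within 0.2 rad and at rest; the crank lies flat inside the tray, at rest (y of red_hook in the frame of mark_red between -0.012 and 0.012 m and x of red_hook in the frame of mark_red between -0.009 and 0.009 m and z of red_hook in the frame of mark_red between -0.006 and 0.006 m and angle between each of panel_red, panel_yellow, panel_blue's own z axis and vertical below 0.2 rad and y of yellow_hook in the frame of mark_yellow between -0.012 and 0.012 m and x of yellow_hook in the frame of mark_yellow between -0.009 and 0.009 m and z of yellow_hook in the frame of mark_yellow between -0.006 and 0.006 m and y of blue_hook in the frame of mark_blue between -0.012 and 0.012 m and x of blue_hook in the frame of mark_blue between -0.009 and 0.009 m and z of blue_hook in the frame of mark_blue between -0.006 and 0.006 m and value of joint carriage above 0.29 m and x of crank in the frame of tray between -0.08 and 0.08 m and y of crank in the frame of tray between -0.06 and 0.06 m and x of crank_handle in the frame of tray between -0.085 and 0.085 m and y of crank_handle in the frame of tray between -0.065 and 0.065 m and z of crank in the frame of tray below 0.012 m and angle between crank's own z axis and vertical below 0.12 rad and linear speed of crank below 0.02 m/s and linear speed of each of panel_red, panel_yellow, panel_blue below 0.03 m/s); the robot touches nothing.
It fails at once if the bottle_a is shifted more than 40 mm or tipped (distance of bottle_a from where it was at the start of the episode above 0.04 m or angle between bottle_a's own z axis and vertical above 0.4 rad).
It fails at once if the bottle_b is shifted more than 40 mm or tipped (distance of bottle_b from where it was at the start of the episode above 0.04 m or angle between bottle_b's own z axis and vertical above 0.4 rad).
It fails at once if the beaker is shifted more than 40 mm or tipped (distance of beaker from where it was at the start of the episode above 0.04 m or angle between beaker's own z axis and vertical above 0.4 rad).
Of panel_red, panel_yellow, panel_blue only 2 to 3 are there at a start; the rules pass over those that are not, and their reading is None.
At some moment in a run one of crank may be knocked a few centimetres aside while the robot is not near it.
Once in a run the grip may slacken for a moment while it holds something.
It also fails if it takes over 210 s, if anything falls off the work surface, if the arm or the gripper's body presses on something with over 40 N, if the wrist force passes 120 N, or if a joint passes its speed limit or range.

## Working session

There is one attempt and no reset: what is moved stays moved. The work goes in short steps, each a Python script; the robot and the scene stay as the last script left them, time stands still between calls to the robot, and variables do not carry over. Pictures are saved under pics/ and viewed, and the job is handed in when it is done.

```bash
mkdir -p pics; python3 - <<'E'
from station import r
import cv2
print(r.sense())
for n in("side","top"):
    s=r.snapshot(n); cv2.imwrite(f"pics/{n}0.png",cv2.resize(s["frame"][:,:,::-1],(800,600),interpolation=cv2.INTER_CUBIC))
    print({k:v for k,v in s.items() if k!="frame"})
E
```

```text
{'clock': 0.0, 'joints': array([ 6.44178417e+01,  5.26305303e+00,  7.05797543e+01,  9.85340998e-04,
        1.04266423e+02, -3.24575545e+00]), 'joint_vel': array([ 0.05530989, -0.05373592,  0.00594938, -0.02870979,  0.09870682,
        0.05620763]), 'joint_torque': array([-7.67664351e-04, -4.46447039e+01, -4.06450725e+01,  6.98096096e-02,
        2.89679901e-02, -1.63253621e-04]), 'tcp_pos': array([0.22802342, 0.55504789, 0.40352807]), 'orientation': array([-1.79890999e+02, -7.13834510e-03,  1.57663832e+02]), 'contact_force': array([-0.30894397,  0.61019941,  0.12943209]), 'torque': array([ 0.00244177, -0.0355509 , -0.02791964]), 'opening': 0.08762642169127655}
{'fx': 476.28927828650797, 'fy': 476.28927828650797, 'cx': 274.3807199067617, 'cy': 209.8258643353028, 'dist_coeffs': array([-0.1037087,  0.       ,  0.       ,  0.       ,  0.       ]), 'R': array([[ 0.9471094 , -0.32042317, -0.01768518],
       [-0.21082503, -0.57971737, -0.78707089],
       [ 0.24194334,  0.74917072, -0.616609  ]]), 't': array([-0.51733361,  0.19002438,  1.02857993])}
{'fx': 545.8008086664896, 'fy': 545.8008086664896, 'cx': 280.2204337025775, 'cy': 218.2788376222368, 'dist_coeffs': array([-0.1338699,  0.       ,  0.       ,  0.       ,  0.       ]), 'R': array([[ 0.02678077, -0.99963609, -0.00323571],
       [-0.98456755, -0.02581681, -0.17309023],
       [ 0.1729437 ,  0.00782126, -0.98490066]]), 't': array([-0.0036918 ,  0.57168657,  1.24081072])}
```

View pics/side0.png

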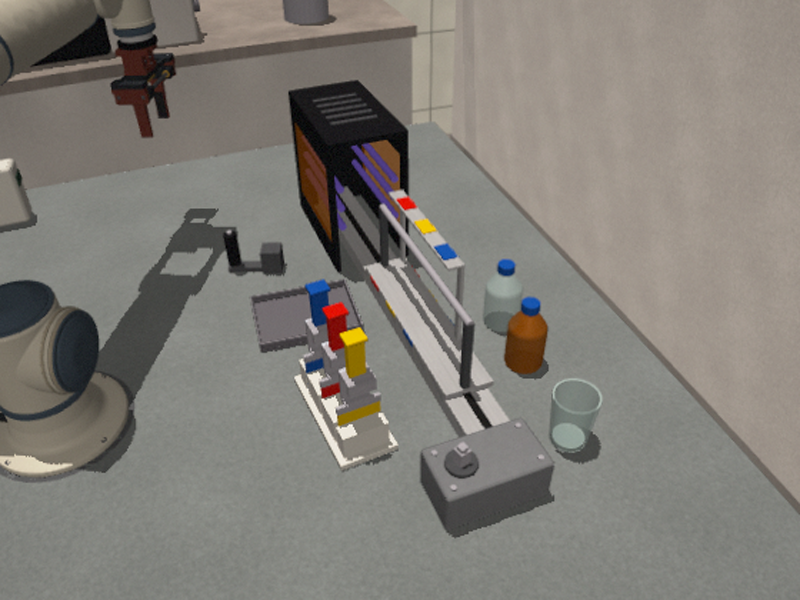

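View pics/top0.png

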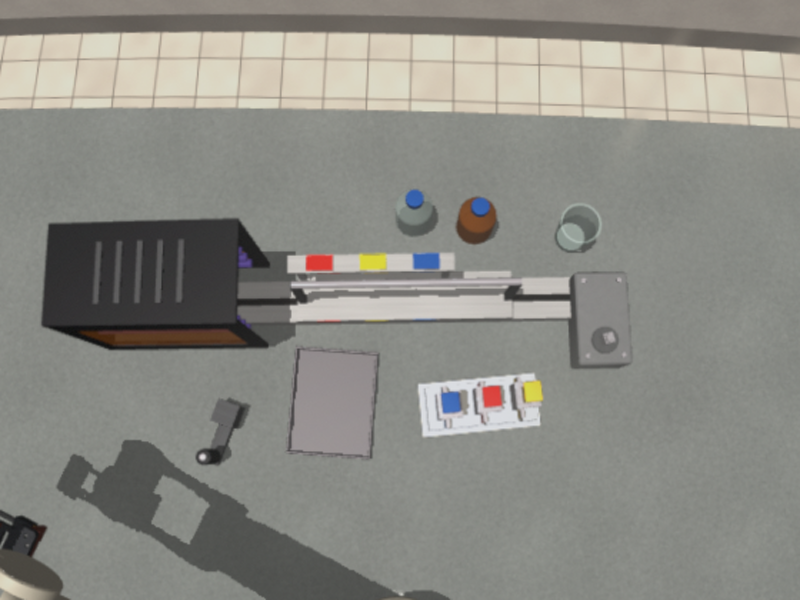

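```bash
cat > h.py <<'E'
import numpy as np, cv2
from station import r
def snap(n):
    s=r.snapshot(n); s["K"]=np.array([[s["fx"],0,s["cx"]],[0,s["fy"],s["cy"]],[0,0,1]]); return s
def proj(s,P):
    P=np.atleast_2d(np.array(P,float))
    return cv2.projectPoints(P,cv2.Rodrigues(s["R"])[0],s["t"],s["K"],s["dist_coeffs"])[0].reshape(-1,2)
def ray(s,uv):
    p=cv2.undistortPoints(np.array([[uv]],float),s["K"],s["dist_coeffs"]).ravel()
    d=s["R"].T@np.array([p[0],p[1],1]); c=-s["R"].T@s["t"]; return c,d
def atz(s,uv,z):
    c,d=ray(s,uv); return c+d*(z-c[2])/d[2]
def tri(s1,uv1,s2,uv2):
    c1,d1=ray(s1,uv1);c2,d2=ray(s2,uv2)
    A=np.stack([d1,-d2],1); k=np.linalg.lstsq(A,c2-c1,rcond=None)[0]
    p,q=c1+k[0]*d1,c2+k[1]*d2; return (p+q)/2,np.linalg.norm(p-q)
def crop(s,u0,v0,w,h,f,name,pts=None):
    im=s["frame"][v0:v0+h,u0:u0+w,::-1]; im=cv2.resize(im,None,fx=f,fy=f,interpolation=cv2.INTER_NEAREST if f>6 else cv2.INTER_CUBIC)
    st=10 if w<=140 else 20
    for u in range((u0//st+1)*st,u0+w,st):
        x=int((u-u0+.5)*f); cv2.line(im,(x,0),(x,6),(0,255,255),1); cv2.putText(im,str(u),(x-10,17),0,.35,(0,255,255),1)
    for v in range((v0//st+1)*st,v0+h,st):
        y=int((v-v0+.5)*f); cv2.line(im,(0,y),(6,y),(0,255,255),1); cv2.putText(im,str(v),(8,y+4),0,.35,(0,255,255),1)
    if pts is not None:
        for p in pts:
            cv2.circle(im,(int((p[0]-u0+.5)*f),int((p[1]-v0+.5)*f)),3,(0,255,0),1)
    cv2.imwrite(f"pics/{name}.png",im)
E
python3 - <<'E'
from h import *
import pickle
S=snap("side");T=snap("top")
pickle.dump((S,T),open("st0.pkl","wb"))
crop(T,280,180,170,130,4.7,"t_a")
crop(T,130,165,200,90,4,"t_b")
crop(S,200,180,200,150,4,"s_a")
crop(S,230,120,180,135,4.4,"s_b")
crop(T,130,235,150,100,5,"t_c")
crop(S,140,140,130,110,5.5,"s_c")
E
```

```text
(no output)
```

View pics/t_a.png

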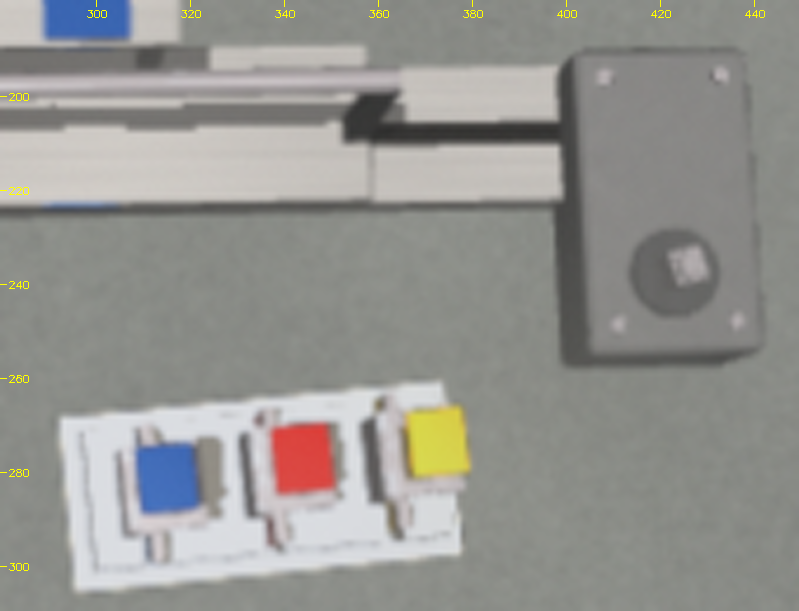

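View pics/t_b.png

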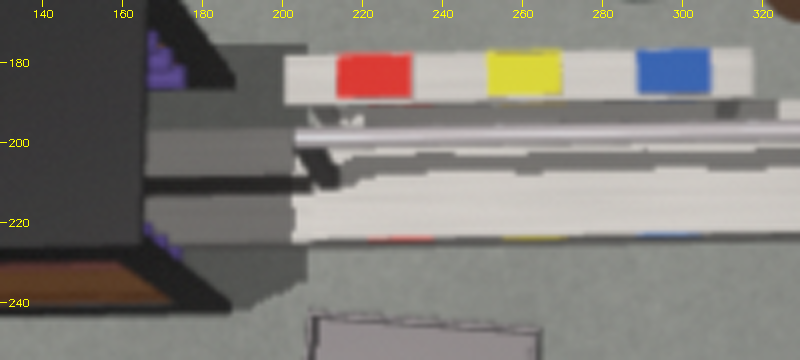

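View pics/s_a.png

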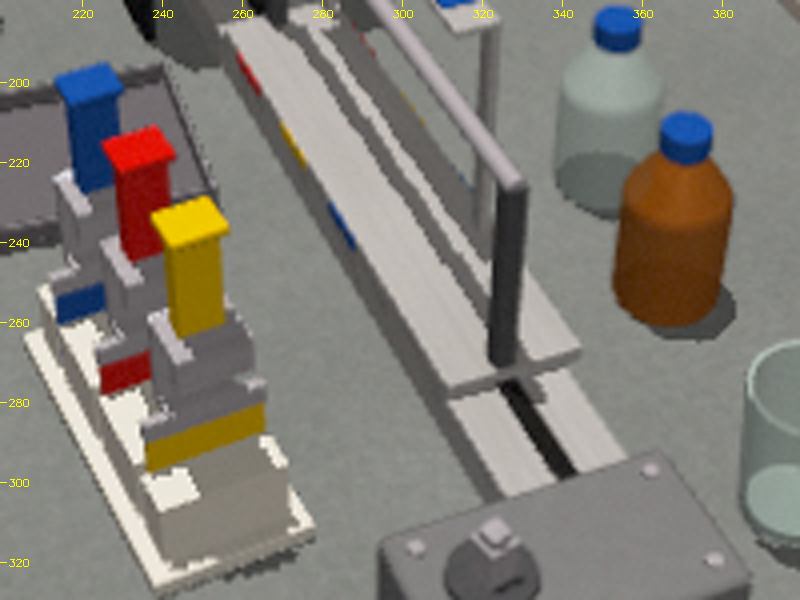

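View pics/s_b.png

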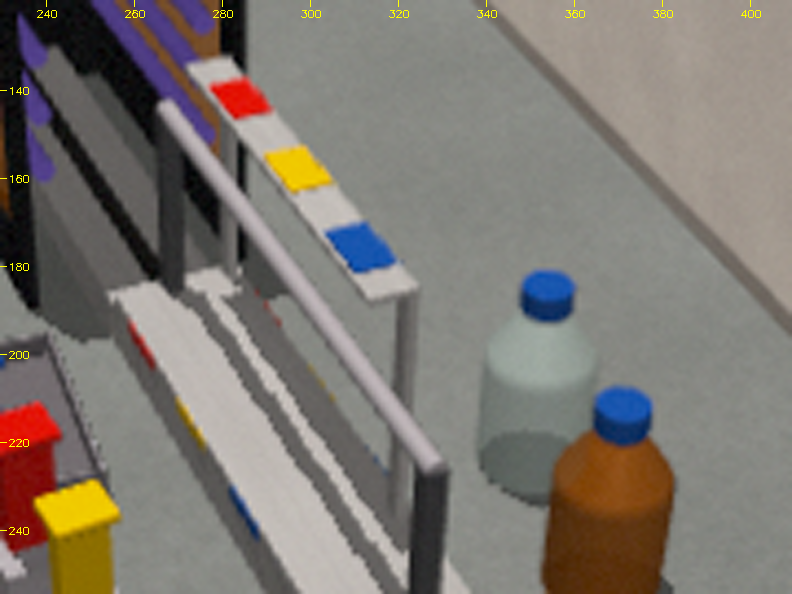

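View pics/t_c.png

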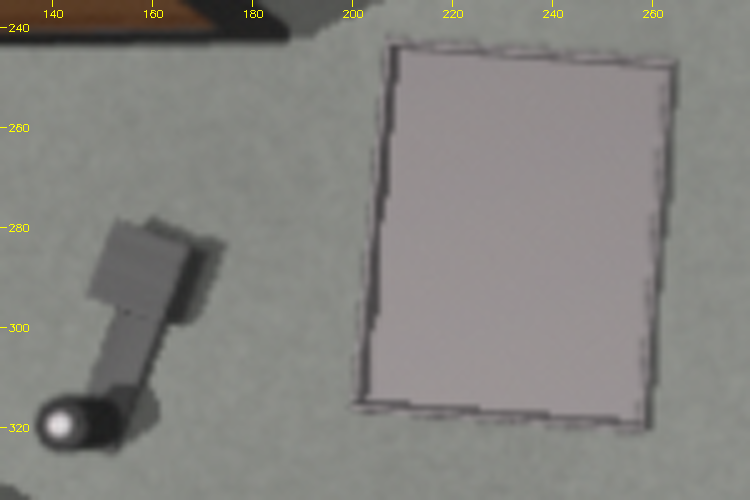

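View pics/s_c.png

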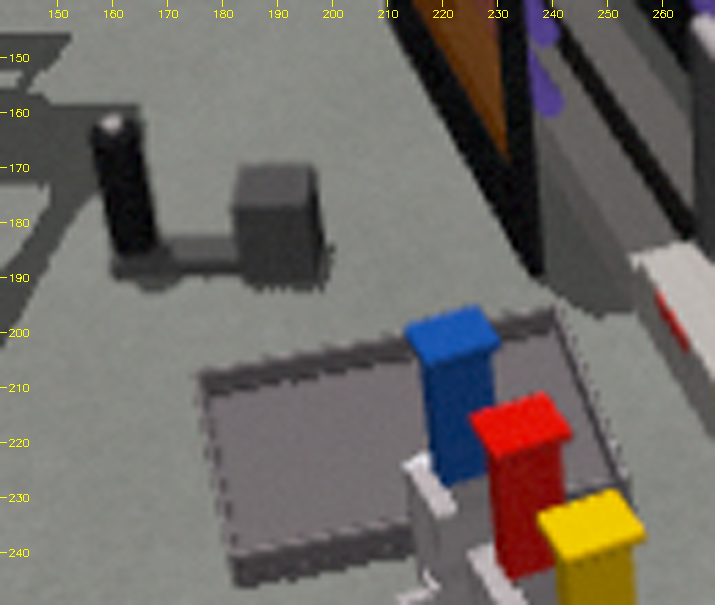

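```bash
cat > m1.py <<'E'
from h import *
import pickle
S,T=pickle.load(open("st0.pkl","rb"))
np.set_printoptions(precision=4,suppress=True)
D={"kred":((223.1,183.4),(284.3,141.8)),"kyel":((260.6,182.9),(297.2,157.7)),"kblu":((298.1,182.5),(311.3,175.6)),
"railfar":((203.3,199.0),(267.7,143.6)),"railnear":((364.6,197.2),(328.8,224.5)),"shaft":((425.9,236.1),(323.3,312)),
"hb":((315.2,281.4),(221.5,200.3)),"hr":((344.2,277.4),(234,217)),"hy":((372.5,273.5),(246.5,234.5))}
for k,(a,b) in D.items(): print(k,*tri(T,a,S,b))
for k in("kred","kyel","kblu"): print(k,atz(T,D[k][0],.188),atz(S,D[k][1],.188))
f=lambda x,y,u0,v0,s:(u0+x/s-.5,v0+y/s-.5)
c=[atz(T,f(x,y,130,235,5),.018) for x,y in((390,45),(678,62),(650,428),(357,405))]
print("tray",np.array(c),np.mean(c,0))
print("hub",atz(T,(157.5,287.5),.048),atz(S,f(273,188,140,140,5.5),.048))
print("handle",atz(T,(141.9,319.5),.086),atz(S,f(111,124,140,140,5.5),.086))
print("rack",[atz(T,f(x,y,280,180,4.7),z) for x,y,z in((60,417,.0),(442,383,.0),(461,553,0),(77,590,0))])
print("block",[atz(T,f(x,y,280,180,4.7),.07) for x,y in((567,52),(745,48),(765,350),(590,355))])
E
python3 m1.py
```

```text
kred [0.6203 0.1343 0.1878] 0.0009808571418408153
kyel [0.6234 0.0541 0.1881] 0.0011459155239752752
kblu [ 0.6262 -0.0258  0.1881] 0.0008187356804821823
railfar [0.5907 0.1785 0.1645] 0.0022209580839709373
railnear [ 0.6035 -0.1713  0.1685] 0.003361603336923782
shaft [ 0.5311 -0.3217  0.1018] 0.0023565810826115144
hb [ 0.4158 -0.0648  0.2021] 0.00010527450004047692
hr [ 0.4257 -0.1242  0.2013] 0.0006273138434499113
hy [ 0.4345 -0.1824  0.2019] 0.000338924064135133
kred [0.6198 0.1344 0.188 ] [0.6207 0.134  0.188 ]
kyel [0.6228 0.0543 0.188 ] [0.6241 0.0544 0.188 ]
kblu [ 0.6258 -0.0257  0.188 ] [ 0.6267 -0.0257  0.188 ]
tray [[0.5108 0.1854 0.018 ]
 [0.5064 0.0462 0.018 ]
 [0.3322 0.054  0.018 ]
 [0.3386 0.1932 0.018 ]] [0.422  0.1197 0.018 ]
hub [0.4001 0.294  0.048 ] [0.3965 0.291  0.048 ]
handle [0.3252 0.317  0.086 ] [0.3245 0.3183 0.086 ]
rack [array([ 0.4584, -0.0206,  0.    ]), array([ 0.4808, -0.2181,  0.    ]), array([ 0.3934, -0.2281,  0.    ]), array([ 0.3701, -0.0314,  0.    ])]
block [array([ 0.6419, -0.2702,  0.07  ]), array([ 0.6467, -0.3615,  0.07  ]), array([ 0.4936, -0.368 ,  0.07  ]), array([ 0.4892, -0.28  ,  0.07  ])]
```

```bash
python3 - <<'E'
from h import *
r.move_joints(r.inverse_kinematics([0.42,0.12,0.45],[180,0,92])) if r.inverse_kinematics([0.42,0.12,0.45],[180,0,92]) is not None else print("no")
print(r.sense()["tcp_pos"],r.sense()["joints"])
S=snap("side");T=snap("top")
cv2.imwrite("pics/side1.png",cv2.resize(S["frame"][:,:,::-1],(800,600)))
g=proj(S,[[.42,.12,.45-.163]])[0].astype(int);print(g)
crop(S,g[0]-60,g[1]-70,130,110,5.5,"g1")
E
```

```text
[0.42001987 0.12061135 0.44985511] [ 1.15532471e+01 -1.89249670e+01  8.81457955e+01  1.70974712e-02
  1.10792250e+02  9.47574525e+00]
[200 121]
```

View pics/g1.png

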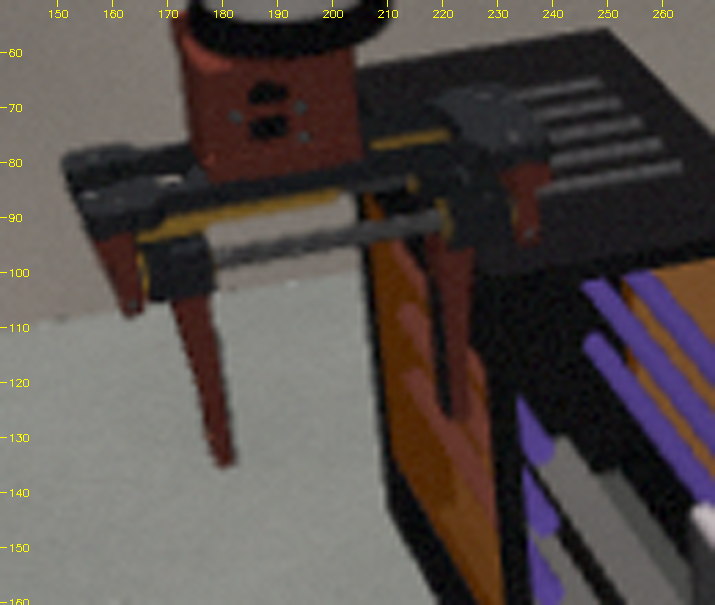

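```bash
cat > p.py <<'E'
from h import *
np.set_printoptions(precision=4,suppress=True)
ey=np.array([-.0372,.9993]);ex=np.array([.9993,.0372])
MY=np.array([.5965,.0532])
LOAD=MY-.165*ey; MARK={"red":MY+.08*ey,"yellow":MY,"blue":MY-.08*ey}
HEAD={"blue":(.4158,-.0648),"red":(.4257,-.1242),"yellow":(.4345,-.1824)}
GZ=.164  # grasp height in panel
YR=96.6; YM=182.1
def st(m=""):
    s=r.sense(); print(m,round(s["clock"],1),s["tcp_pos"],s["contact_force"],round(s["opening"],4)); return s
def pick(c):
    x,y=HEAD[c]; z=.012+GZ+.163
    r.reach([x,y,z+.07],[180,0,YR]); r.servo_line([x,y,z]); r.wait(.1); st("at")
    r.grab(30); st("grab")
    r.servo_line([x,y,.50],speed=.2); st("up")
def both(n,c=None):
    S=snap("side");T=snap("top")
    for k,s in(("s",S),("t",T)):
        p=r.sense()["tcp_pos"]; g=proj(s,p-[0,0,.2])[0].astype(int)
        u=int(np.clip(g[0]-75,0,410));v=int(np.clip(g[1]-55,0,310))
        crop(s,u,v,150,110,5,f"{n}_{k}")
    return S,T
E
python3 - <<'E'
from p import *
pick("red"); both("red1")
E
```

```text
at 3.7 [ 0.426  -0.124   0.3407] [ 0.2133 -0.7634 -0.0938] 0.0875
grab 4.7 [ 0.4257 -0.1242  0.339 ] [-0.1087 -0.2696 -0.1521] 0.0296
up 5.6 [ 0.4259 -0.1243  0.4988] [ 0.3456 -0.4012 -1.5745] 0.0297
```

View pics/red1_s.png

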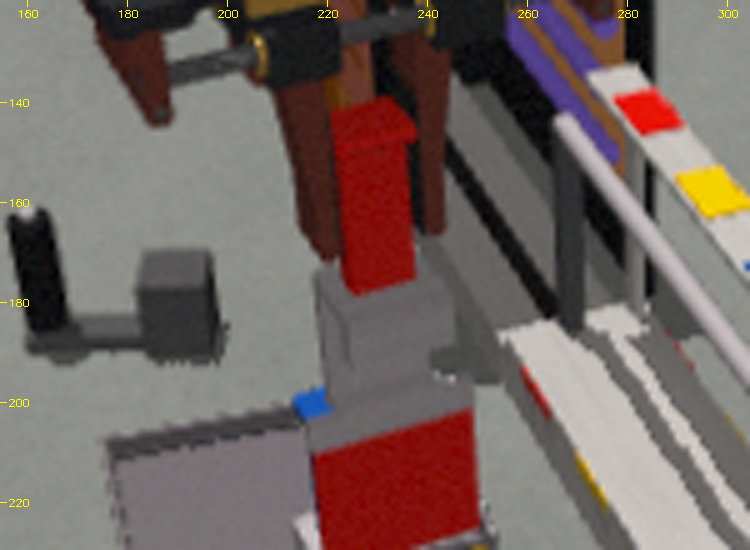

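```bash
python3 - <<'E'
from p import *
x,y=HEAD["red"]
r.servo_line([x,y,.341],speed=.2); st("down"); r.let_go(); st()
r.servo_line([x,y,.324]); st(); r.grab(40); st("grab"); both("red2")
E
```

```text
down 6.7 [ 0.4257 -0.1242  0.3413] [ 0.0841 -0.2013 -1.4264] 0.0295
 7.7 [ 0.4257 -0.1242  0.341 ] [ 0.4866 -0.3199  0.3189] 0.088
 7.9 [ 0.4255 -0.1241  0.323 ] [ 0.4873  0.7219 -0.1005] 0.088
grab 8.9 [ 0.4257 -0.1242  0.3236] [ 0.5246  0.6803 -0.8701] 0.0264
```

View pics/red2_s.png

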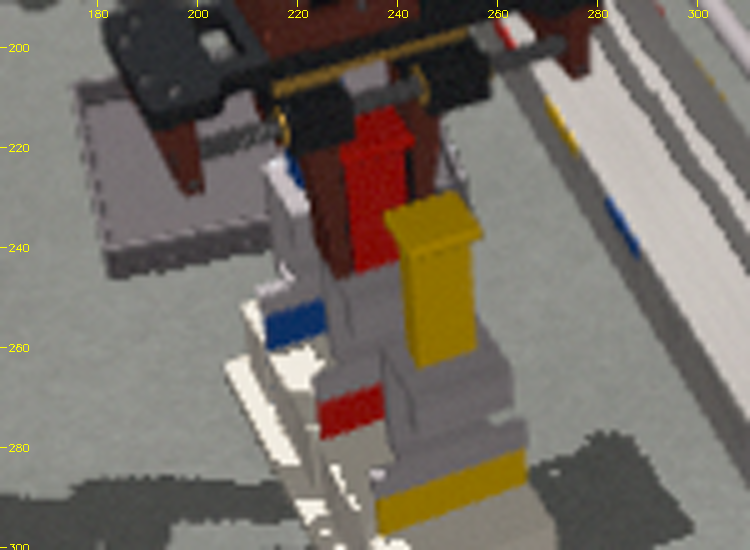

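```bash
cat >> p.py <<'E'
GZ=.1486
DX=-.002
def zt(b): return b+GZ+.163   # tcp z for panel base height b
def pose(along_pt,dx): return along_pt+dx*ex
def carry(c):
    x,y=r.sense()["tcp_pos"][:2]
    r.servo_line([x,y,zt(.22)],speed=.25)
    p=pose(LOAD-.005*ey,-.062)
    r.reach([*p,zt(.22)],[180,0,YM]); r.wait(.2)
    r.servo_line([*p,zt(.074)],speed=.15); st("front")
E
python3 - <<'E'
from p import *
carry("red"); 
import pickle
S,T=both("red3"); pickle.dump((S,T),open("red3.pkl","wb")); print(LOAD,MARK)
E
```

```text
front 12.6 [ 0.5409 -0.119   0.387 ] [ 0.0107  1.0283 -2.3177] 0.0267
[ 0.6026 -0.1117] {'red': array([0.5935, 0.1331]), 'yellow': array([0.5965, 0.0532]), 'blue': array([ 0.5995, -0.0267])}
```

View pics/red3_s.png

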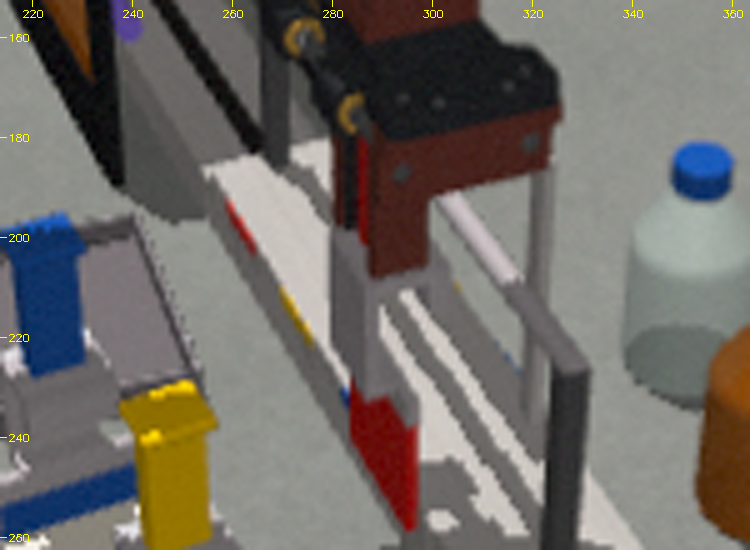

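View pics/red3_t.png

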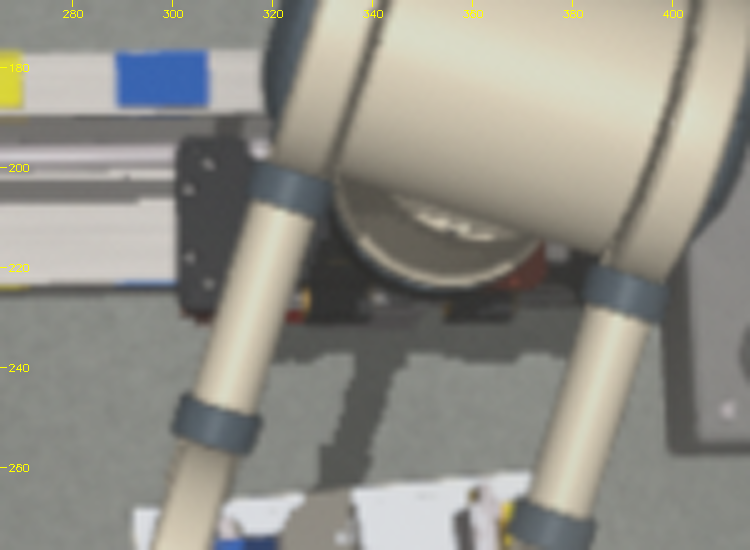

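```bash
cat >> p.py <<'E'
def model(c=None):
    """outline points of held panel in world, from tcp"""
    s=r.sense();p=s["tcp_pos"];b=np.array([p[0],p[1],p[2]-.163-GZ])
    E3=np.stack([np.r_[ex,0],np.r_[ey,0],[0,0,1]],1)
    L=[(-2.5,-32,0),(-2.5,32,0),(-2.5,-32,70),(-2.5,32,70),(-16,-20,120),(-16,20,126),(-16,-20,74),(-16,20,74),(21,-20,126),(13,-15,192),(-13,-15,192)]
    return b+(np.array(L)/1000)@E3.T
E
python3 - <<'E'
from p import *
import pickle
S,T=pickle.load(open("red3.pkl","rb"))
P=proj(S,model());print(P)
crop(S,240,150,120,120,5,"red3m",P)
E
```

```text
[[293.8267 259.5339]
 [282.6171 240.6916]
 [294.1055 234.3924]
 [282.3874 215.8862]
 [285.5643 213.0337]
 [278.13   199.214 ]
 [285.6353 230.9148]
 [278.4515 219.2755]
 [303.0029 206.2448]
 [298.7163 178.0212]
 [285.9287 180.9888]]
```

View pics/red3m.png

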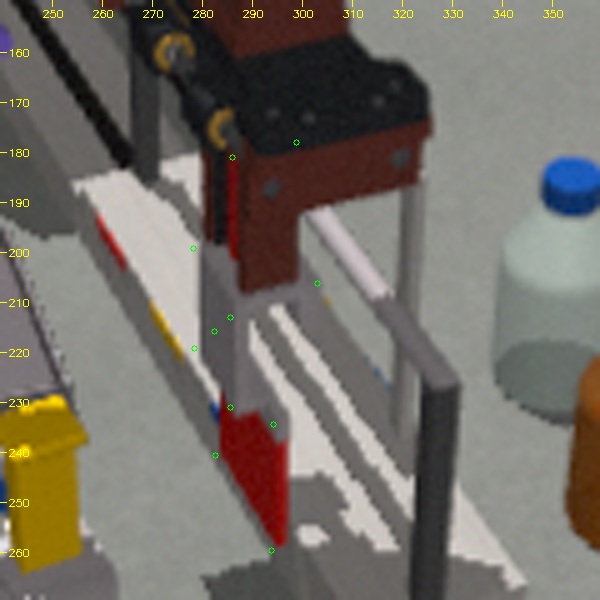

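```bash
cat >> p.py <<'E'
DX=-.003
def enter():
    p=pose(LOAD-.005*ey,DX)
    r.servo_line([*p,zt(.074)],speed=.06); st("in")
    r.servo_line([*p,zt(.053)],speed=.04); st("low")
E
python3 - <<'E'
from p import *
import pickle
enter()
S,T=both("red4"); pickle.dump((S,T),open("red4.pkl","wb"))
E
```

```text
in 13.8 [ 0.5996 -0.1168  0.3857] [-0.5214 -0.2881 -1.9324] 0.0266
low 14.5 [ 0.5998 -0.1168  0.3646] [ 0.8835 -0.4619 -1.7384] 0.0268
```

View pics/red4_s.png

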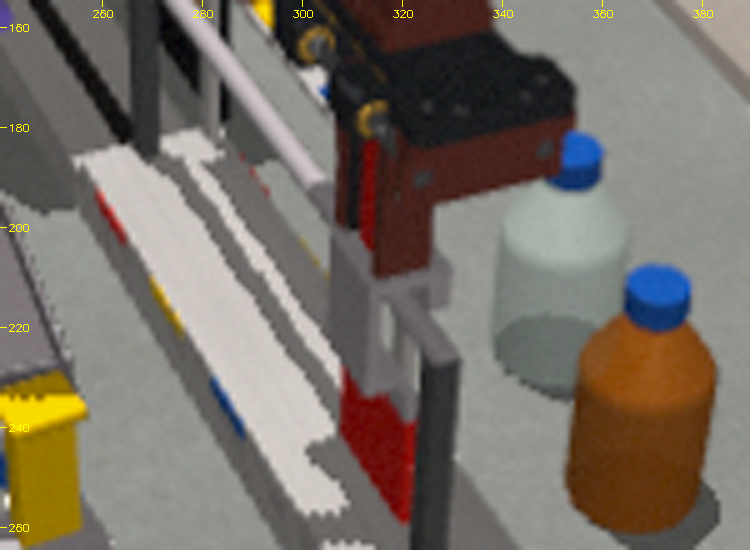

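```bash
cat >> p.py <<'E'
def slide(c):
    p=pose(MARK[c],DX)
    q=r.sense()["tcp_pos"]
    n=4; a=q[:2]
    for i in range(1,n+1):
        w=a+(p-a)*i/n
        r.servo_line([*w,zt(.053)],speed=.1); s=st(f"sl{i}")
        if abs(s["contact_force"][:2]).max()>6: print("FORCE"); return False
    return True
def drop(c):
    p=pose(MARK[c],DX)
    r.servo_line([*p,zt(.0505)],speed=.03); st("down")
    r.let_go(); r.wait(.2)
    r.servo_line([*p,zt(.0505)+.08],speed=.15); st("clear")
E
python3 - <<'E'
from p import *
import pickle
if slide("red"):
    S,T=both("red5")
E
```

```text
sl1 15.4 [ 0.5975 -0.0543  0.3646] [-0.147   0.2874 -1.2067] 0.0264
sl2 16.2 [0.5952 0.0081 0.3646] [-0.6745  0.6579 -1.7935] 0.0263
sl3 16.9 [0.5929 0.0705 0.3646] [ 0.027   0.1757 -2.0488] 0.0266
sl4 17.7 [0.5906 0.133  0.3645] [ 0.4582 -0.0786 -1.3425] 0.0259
```

View pics/red5_s.png

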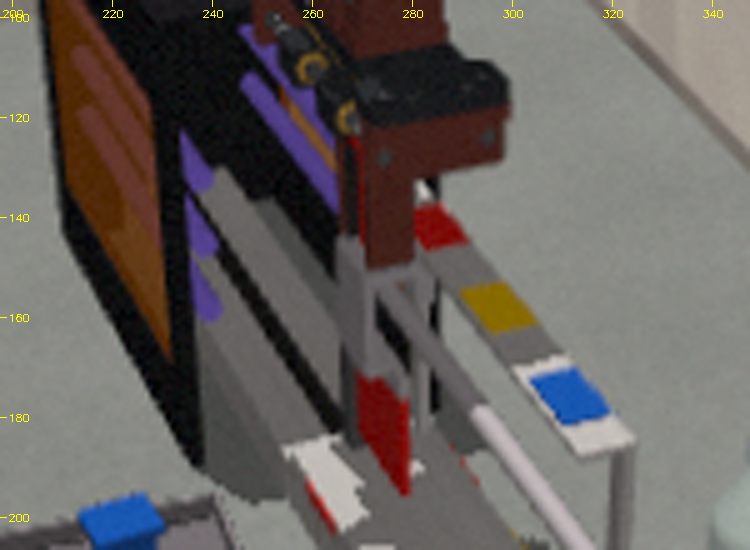

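```bash
python3 - <<'E'
from p import *
drop("red")
x,y=HEAD["yellow"]
r.reach([x,y,.40],[180,0,YR]); st()
S=snap("side");T=snap("top")
import pickle; pickle.dump((S,T),open("y1.pkl","wb"))
crop(S,210,110,150,130,4.6,"y1s"); crop(T,190,170,190,80,4.2,"y1t")
E
```

```text
down 18.1 [0.5905 0.1326 0.3618] [ 0.1251  0.2588 -1.4694] 0.0268
clear 20.0 [0.5906 0.133  0.4413] [ 0.0347  1.1495 -1.1339] 0.0877
 21.3 [ 0.4349 -0.182   0.3999] [-0.0761  0.8097  0.3828] 0.0877
```

View pics/y1s.png

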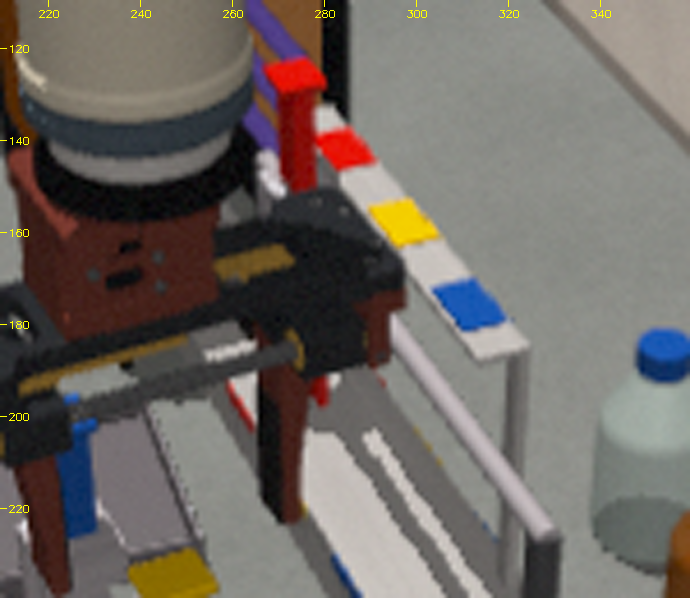

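View pics/y1t.png

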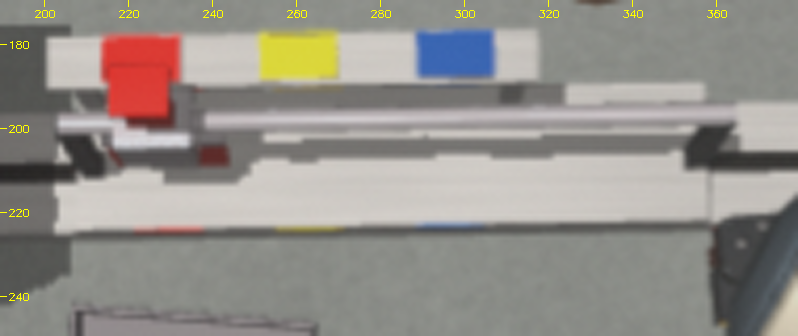

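```bash
cat >> p.py <<'E'
def chk(c,uvT,uvS):
    import pickle
    S=r_S;T=r_T
E
python3 - <<'E'
from p import *
import pickle
S,T=pickle.load(open("y1.pkl","rb"))
p,e=tri(T,(222.6,191.2),S,(273.6,125.8)); print(p,e,atz(T,(222.6,191.2),.242),MARK["red"])
d=p[:2]-MARK["red"]; print("x",d@ex,"y",d@ey)
E
```

```text
[0.5916 0.1284 0.24  ] 0.001202520041879603 [0.5906 0.1283 0.242 ] [0.5935 0.1331]
x -0.002099086340958038 y -0.004626961395097168
```

```bash
cat >> p.py <<'E'
for k in("yellow","blue"): MARK[k]=MARK[k]+.003*ey
def pick2(c):
    x,y=HEAD[c]
    r.reach([x,y,.40],[180,0,YR]); r.servo_line([x,y,.3236]); r.wait(.1); st("at")
    r.grab(40); st("grab")
E
python3 - <<'E'
from p import *
import pickle
pick2("yellow"); carry("yellow")
S,T=both("ye3"); pickle.dump((S,T),open("ye3.pkl","wb"))
P=proj(S,model()); crop(S,240,150,120,120,5,"ye3m",P)
E
```

```text
at 22.4 [ 0.4347 -0.1825  0.3253] [-0.8185  0.5583  0.6813] 0.088
grab 23.4 [ 0.4345 -0.1824  0.3232] [-0.4063 -0.254  -1.3234] 0.0267
front 26.9 [ 0.5409 -0.119   0.387 ] [-0.1056  0.6038 -1.5988] 0.0269
```

View pics/ye3m.png

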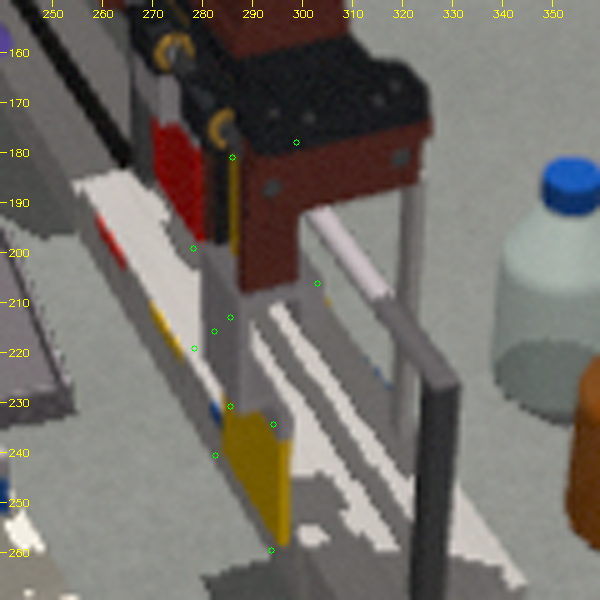

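Same held pose as red (bottom corner ≈ (296,258), stem at 280): panel held well. Continue.

```bash
python3 - <<'E'
from p import *
import pickle
enter()
S,T=both("ye4")
if slide("yellow"): drop("yellow")
x,y=HEAD["blue"]
r.reach([x,y,.45],[180,0,YR]); st()
S=snap("side");T=snap("top")
pickle.dump((S,T),open("b1.pkl","wb"))
crop(S,210,110,150,130,4.6,"b1s"); crop(T,190,170,190,80,4.2,"b1t")
E
```

```text
in 28.1 [ 0.5996 -0.1168  0.3857] [ 0.6305  0.3306 -0.2654] 0.0263
low 28.8 [ 0.5998 -0.1168  0.3646] [-0.0688 -0.3439 -1.9152] 0.0263
sl1 29.5 [ 0.5982 -0.0729  0.3647] [ 0.6789 -0.4194 -1.2291] 0.0264
sl2 30.1 [ 0.5966 -0.0301  0.3647] [-0.9291 -1.361  -1.1975] 0.0265
sl3 30.6 [0.595  0.0131 0.3646] [ 0.5402 -0.4004 -2.2258] 0.0264
sl4 31.2 [0.5934 0.0563 0.3646] [-0.1364  0.4596 -1.7821] 0.0267
down 31.5 [0.5934 0.0556 0.3617] [-0.7453 -0.2022 -1.1772] 0.0262
clear 33.4 [0.5935 0.0561 0.4411] [-0.2795  0.0842 -0.5446] 0.0879
 34.5 [ 0.4161 -0.0647  0.4493] [0.4394 0.5443 0.3364] 0.0876
```

View pics/b1s.png

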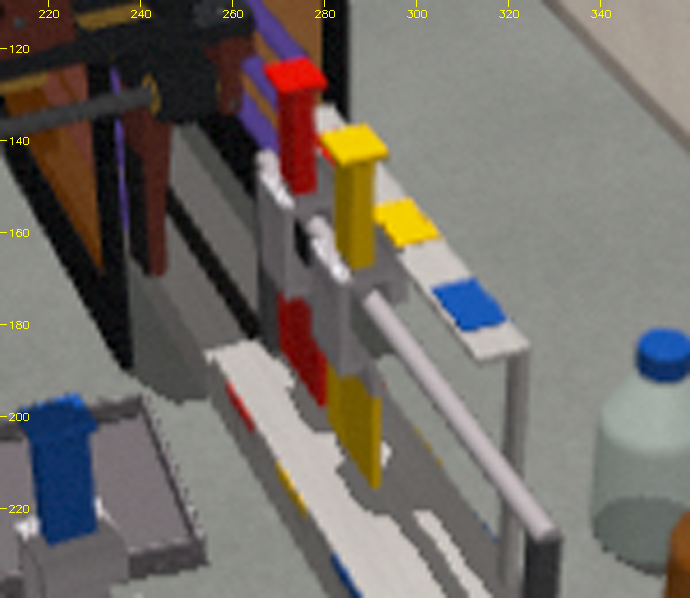

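View pics/b1t.png

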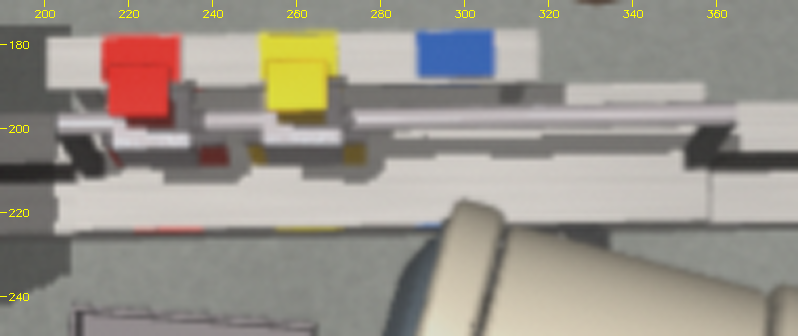

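```bash
python3 - <<'E'
from p import *
import pickle
S,T=pickle.load(open("b1.pkl","rb"))
M0=np.array([.5965,.0532])
for n,a,b,m in(("red",(222.6,191.2),(273.6,125.8),M0+.08*ey),("yel",(260.0,189.7),(286.7,140.8),M0)):
    p,e=tri(T,a,S,b); d=p[:2]-m; print(n,p,e,"x",d@ex,"y",d@ey, atz(T,a,.242))
E
```

```text
red [0.5916 0.1284 0.24  ] 0.001202520041879603 x -0.002099086340958038 y -0.004626961395097168 [0.5906 0.1283 0.242 ]
yel [0.5969 0.0525 0.2392] 0.0013570947188901246 x 0.00036784749649056424 y -0.0007349568324863773 [0.5956 0.0525 0.242 ]
```

```bash
python3 - <<'E'
from p import *
import pickle
pick2("blue"); carry("blue")
S,T=both("bl3")
P=proj(S,model()); crop(S,240,150,120,120,5,"bl3m",P)
E
```

```text
at 35.7 [ 0.4161 -0.0649  0.3256] [0.1321 0.9354 0.6355] 0.0878
grab 36.7 [ 0.4157 -0.0648  0.3232] [ 0.2153  0.1856 -1.7095] 0.0263
front 40.4 [ 0.5409 -0.119   0.387 ] [ 0.8069  0.2654 -1.7602] 0.0269
```

View pics/bl3m.png

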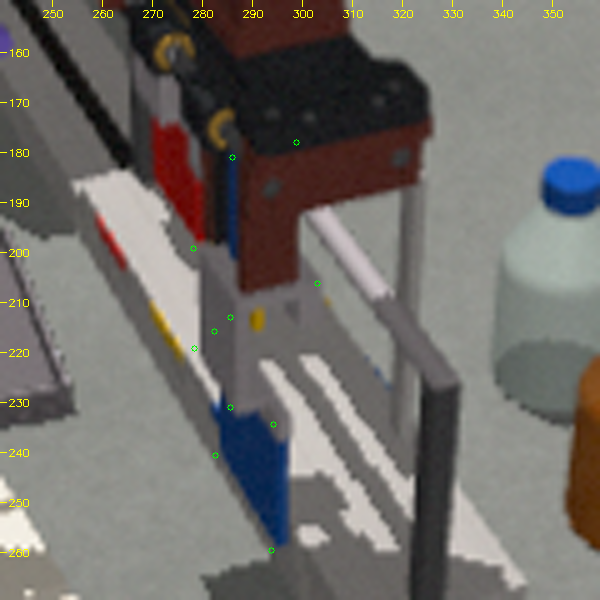

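```bash
python3 - <<'E'
from p import *
import pickle
enter()
if slide("blue"): drop("blue")
r.reach([.40,-.10,.50],[180,0,YR]); st()
S=snap("side");T=snap("top")
pickle.dump((S,T),open("c1.pkl","wb"))
crop(S,210,110,150,130,4.6,"c1s"); crop(T,190,170,190,80,4.2,"c1t"); crop(T,100,220,180,120,4.4,"c1c"); crop(S,140,110,140,110,5,"c1cs")
E
```

```text
in 41.6 [ 0.5996 -0.1168  0.3857] [ 0.1973  0.0525 -1.3167] 0.0266
low 42.3 [ 0.5998 -0.1168  0.3646] [-0.8184  0.0643 -0.6974] 0.0268
sl1 42.6 [ 0.599  -0.0925  0.3649] [-0.0238 -0.4998 -2.079 ] 0.0269
sl2 43.0 [ 0.5981 -0.0696  0.3647] [ 0.1307 -0.673  -2.2114] 0.0266
sl3 43.4 [ 0.5972 -0.0465  0.3647] [ 0.3444  0.5293 -2.3053] 0.0268
sl4 43.8 [ 0.5964 -0.0234  0.3647] [ 0.5672 -0.2307 -1.7152] 0.0267
down 44.0 [ 0.5964 -0.0242  0.3617] [-0.2888  0.1647 -1.4382] 0.0267
clear 46.0 [ 0.5965 -0.0239  0.4413] [ 0.4856  0.0084 -0.2229] 0.088
 47.1 [ 0.4004 -0.1     0.4991] [-0.0879  0.0822 -0.2319] 0.0875
```

View pics/c1s.png

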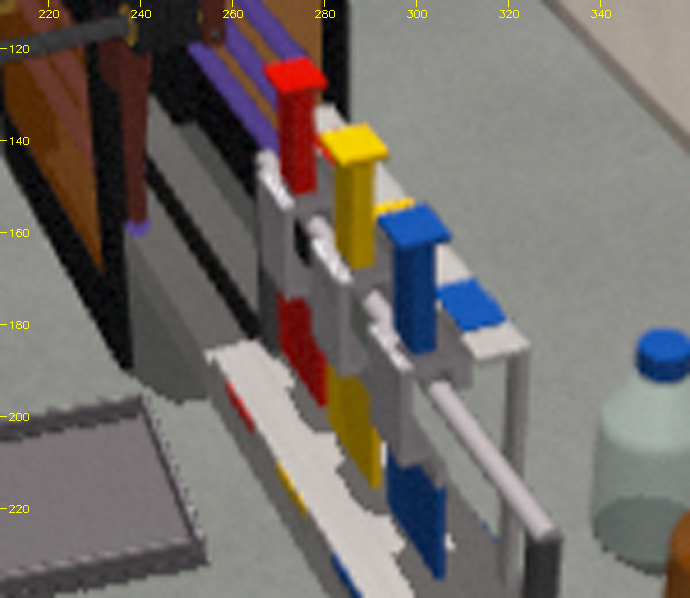

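View pics/c1t.png

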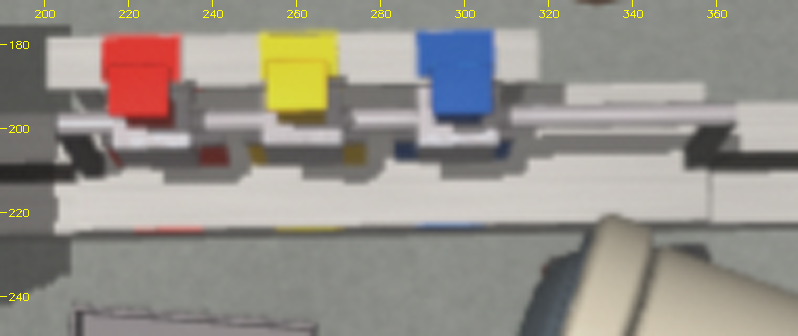

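View pics/c1c.png

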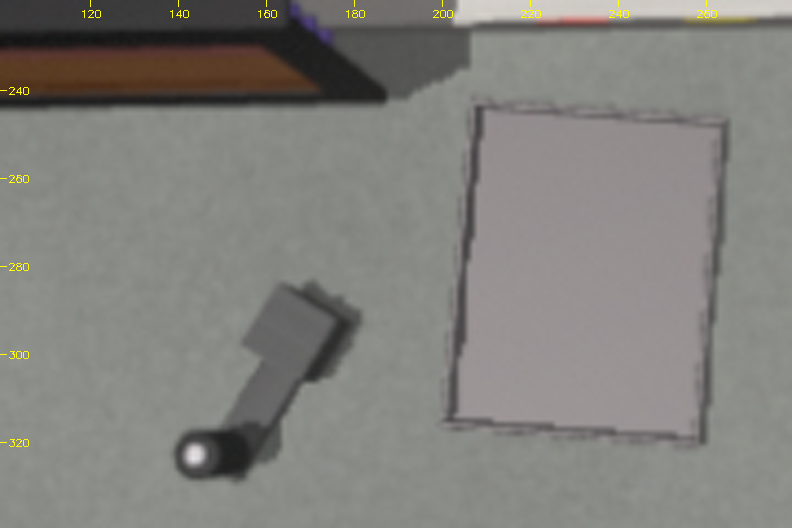

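View pics/c1cs.png

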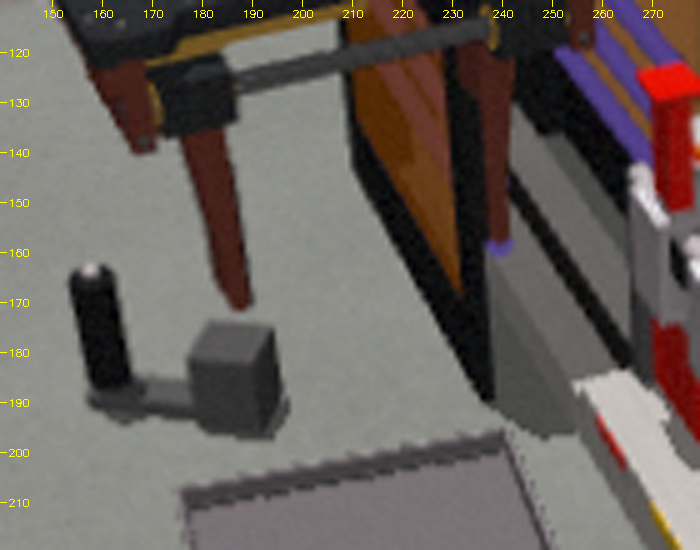

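```bash
python3 - <<'E'
from p import *
import pickle
S,T=pickle.load(open("c1.pkl","rb"))
M0=np.array([.5965,.0532])
p,e=tri(T,(299.7,190),S,(299.5,158.4));d=p[:2]-(M0-.08*ey);print("blue",p,"x",d@ex,"y",d@ey)
h,e=tri(T,(165.6,295.0),S,(186.1,177.5));print(h,e,atz(T,(165.6,295),.048),atz(S,(186.1,177.5),.048))
k,e=tri(T,(143.8,322.7),S,(157.7,163.5));print(k,e,atz(T,(143.8,322.7),.086))
h=atz(T,(165.6,295),.048)[:2];k=atz(T,(143.8,322.7),.086)[:2];v=k-h;print(np.linalg.norm(v),np.degrees(np.arctan2(v[1],v[0])))
for f,s in(("t",T),("s",S)):
    a=np.arctan2(v[1],v[0]);X=np.array([np.cos(a),np.sin(a),0]);Y=np.array([-X[1],X[0],0]);O=np.r_[h,0]
    P=[O+x*X+y*Y+[0,0,z] for x,y,z in((-.019,-.019,.048),(-.019,.019,.048),(.019,-.019,.048),(.019,.019,.048),(.075,0,.086),(-.019,-.019,0),(-.019,.019,0))]
    u=proj(s,P); crop(s,int(u[0,0])-60,int(u[0,1])-60,110,100,6,"c2"+f,u)
# shaft
import cv2
crop(T,395,215,60,50,10,"sh_t");crop(S,295,285,70,55,10,"sh_s")
E
```

```text
blue [ 0.5974 -0.028   0.24  ] x -0.0021554319552037956 y -0.0011719454890597206
[0.3841 0.2735 0.0491] 0.0016973397985616681 [0.3833 0.2739 0.048 ] [0.3851 0.2752 0.048 ]
[0.3183 0.3121 0.0864] 3.256345905959261e-05 [0.3183 0.3122 0.086 ]
0.07547268922046234 149.4774920802664
```

View pics/c2t.png

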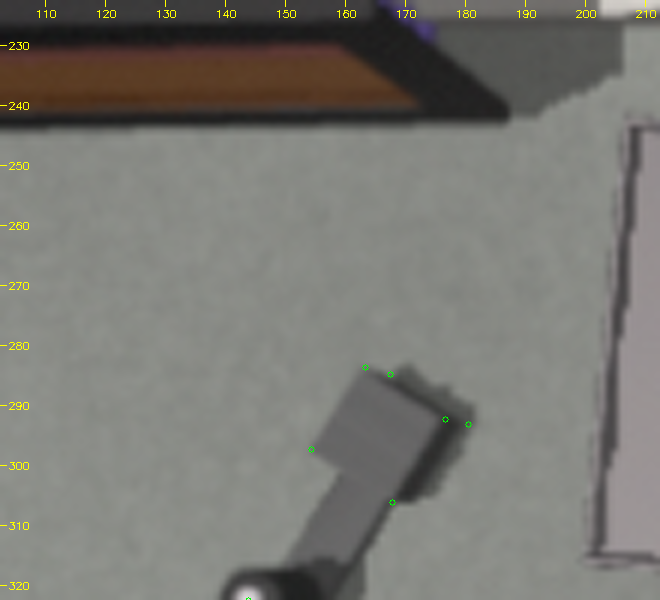

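View pics/c2s.png

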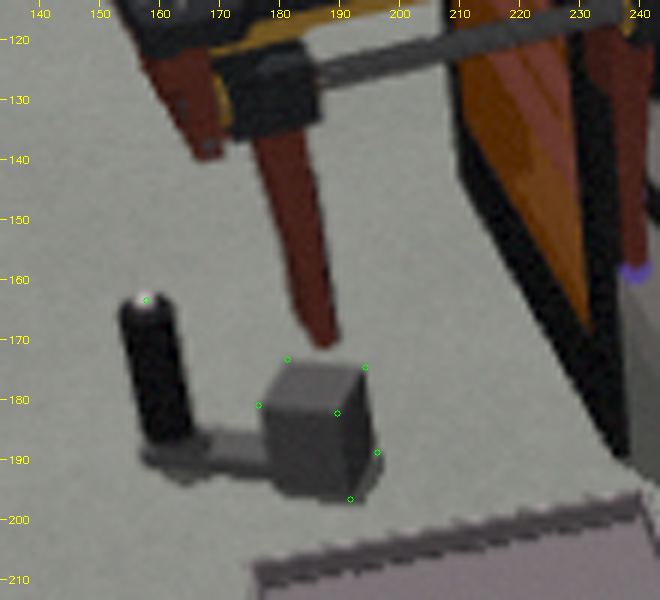

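View pics/sh_t.png

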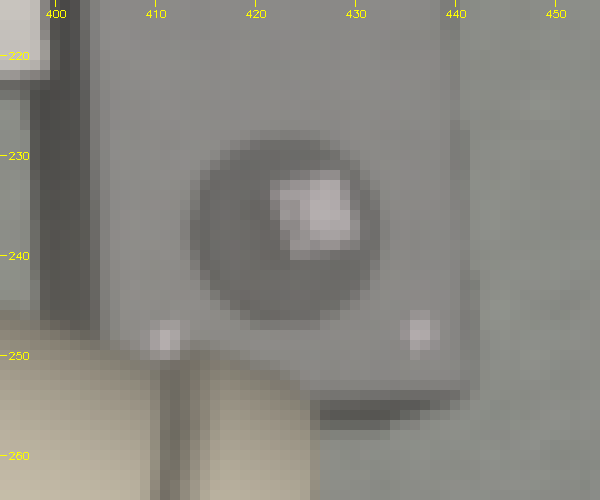

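View pics/sh_s.png

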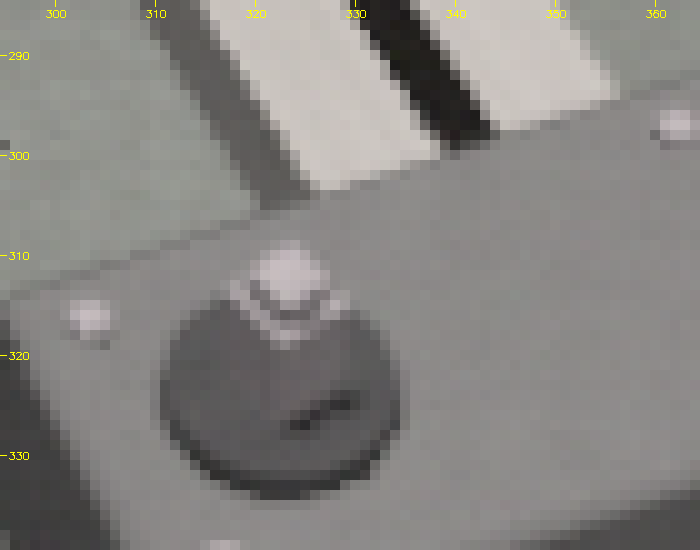

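```bash
python3 - <<'E'
from p import *
import pickle
S,T=pickle.load(open("c1.pkl","rb"))
print("collar",atz(T,(423,237.4),.076)); print("top",atz(T,(426,235.7),.106),atz(S,(323.3,311.8),.106))
def fit(s,u0,v0,w,h):
    g=s["frame"].astype(float).mean(2)[v0:v0+h,u0:u0+w]; return g
# synthetic fit: render bright shoulder+tip mask, compare with threshold
from scipy.optimize import minimize
def boxmask(s,c,a,u0,v0,w,h,k=8):
    m=np.zeros((h*k,w*k),np.uint8)
    X=np.array([np.cos(a),np.sin(a)]);Y=np.array([-X[1],X[0]])
    for half,z0,z1,val in((.008,.0995,.1,1),(.0055,.1,.106,1)):
        P=[np.r_[c+sx*half*X+sy*half*Y,z] for sx in(-1,1) for sy in(-1,1) for z in(z0,z1)]
        q=((proj(s,P)-[u0,v0]+.5)*k).astype(np.int32); cv2.fillConvexPoly(m,cv2.convexHull(q),val)
    return cv2.resize(m.astype(np.float32),(w,h),interpolation=cv2.INTER_AREA)
W=((T,416,226,20,20),(S,312,302,22,20))
def cost(p):
    tot=0
    for i,(s,u0,v0,w,h) in enumerate(W):
        g=fit(s,u0,v0,w,h); m=boxmask(s,p[:2]+(p[3:5] if i else 0),p[2],u0,v0,w,h)
        A=np.stack([m.ravel(),np.ones(m.size)],1); x,res,_,_=np.linalg.lstsq(A,g.ravel(),rcond=None); tot+=((A@x-g.ravel())**2).sum()/100
    return tot+ (np.array(p[3:5])**2).sum()*1e6*.5
for a in range(0,90,10):
    o=minimize(cost,[.530,-.322,np.radians(a),0,0],method="Nelder-Mead",options=dict(initial_simplex=np.array([[.53,-.322,np.radians(a),0,0]]*6)+np.vstack([np.zeros(5),np.diag([.003,.003,.12,.002,.002])]),maxiter=400))
    print(a,o.fun,o.x[:2],np.degrees(o.x[2]),o.x[3:])
E
```

```text
collar [ 0.5306 -0.3214  0.076 ]
top [ 0.5303 -0.3206  0.106 ] [ 0.531  -0.3245  0.106 ]
0 3247.788201233377 [ 0.5307 -0.3228] 16.206662187419305 [ 0.0008 -0.001 ]
10 3202.188653247644 [ 0.531  -0.3226] 16.28355960674064 [-0.0008  0.0036]
20 3201.456821460918 [ 0.531  -0.3225] 16.994952753584176 [-0.001   0.0036]
30 3202.9465406004906 [ 0.531  -0.3227] 16.953660578036338 [-0.0009  0.0039]
40 3202.0880039094113 [ 0.5306 -0.3227] 15.786255110194631 [-0.0004  0.0037]
50 3226.8190762176496 [ 0.531  -0.3229] 16.802502474347996 [0.0035 0.0048]
60 3370.835988971579 [ 0.5315 -0.3232] 57.2909334590777 [0.0029 0.0028]
70 3337.473645900093 [ 0.5313 -0.323 ] 72.4747765666011 [0.0011 0.0042]
80 3204.6734464432247 [ 0.5312 -0.3226] 104.91320090670405 [-0.0011  0.004 ]
```

```bash
python3 - <<'E'
from p import *
import pickle
h=[.3840,.2738]; A=149.5
r.reach([*h,.40],[180,0,A]); 
S=snap("side");T=snap("top"); crop(S,140,110,140,110,5,"k0s"); crop(T,100,220,180,120,4.4,"k0t")
r.servo_line([*h,.032+.163]); r.wait(.1); st("at"); r.grab(60); st("grab")
r.servo_line([*h,.325]); st("up")
S=snap("side");T=snap("top");pickle.dump((S,T),open("k1.pkl","wb")); crop(S,120,100,140,110,5,"k1s"); crop(T,100,220,180,120,4.4,"k1t")
E
```

```text
at 50.4 [0.3843 0.274  0.196 ] [-0.3254 -0.8668 -0.2746] 0.0875
grab 51.2 [0.384  0.2737 0.1949] [-0.3637 -1.7384  1.064 ] 0.0377
up 52.2 [0.3838 0.2737 0.3235] [ 0.281   0.2425 -4.79  ] 0.0377
```

View pics/k0s.png

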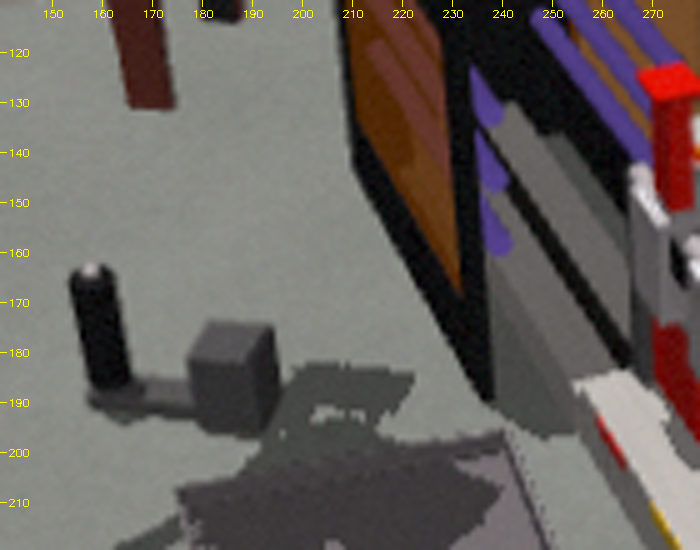

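View pics/k1s.png

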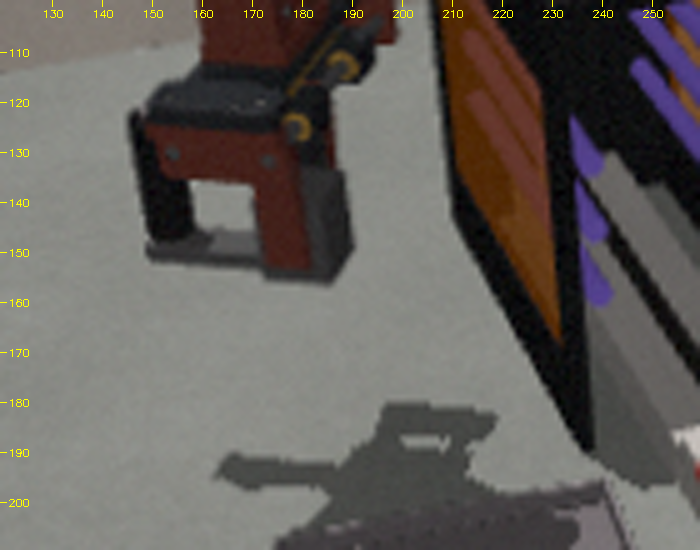

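View pics/k1t.png

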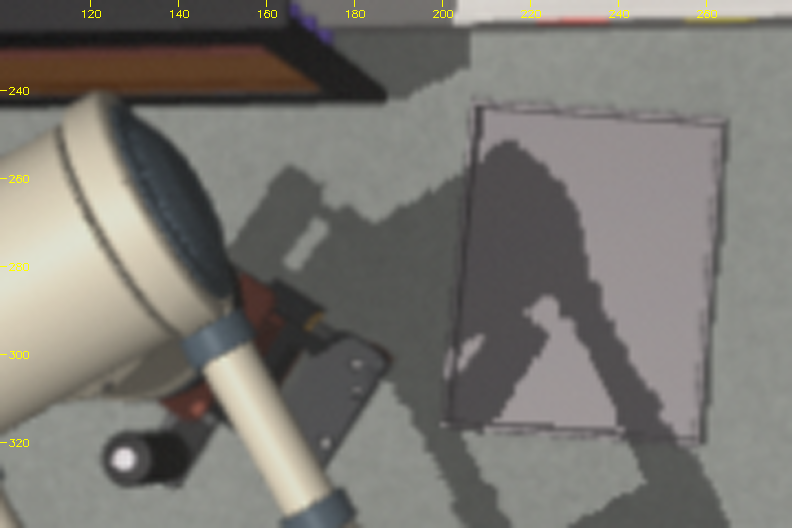

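```bash
python3 - <<'E'
from p import *
import pickle
S,T=pickle.load(open("k1.pkl","rb"))
p=atz(T,(127.5,323.8),.2148); a=np.radians(149.5)
tc=np.array([.3838,.2737]); e=tc+.075*np.array([np.cos(a),np.sin(a)]); v=p[:2]-tc
print(p,e,np.linalg.norm(v),np.degrees(np.arctan2(v[1],v[0])))
B=np.r_[tc,.3235-.163-.032]
X=np.array([np.cos(a),np.sin(a),0]);Y=np.array([-X[1],X[0],0])
P=[B+x*X+y*Y+[0,0,z] for x,y,z in((-.019,-.019,.0),(-.019,.019,0),(.019,.019,0),(-.019,.019,.048),(-.019,-.019,.048),(.088,.012,0),(.088,.012,.012),(.075,0,.086))]
crop(S,120,100,110,100,6,"k1m",proj(S,P))
E
```

```text
[0.3178 0.3132 0.2148] [0.3192 0.3118] 0.07691978162216792 149.0656381594123
```

View pics/k1m.png

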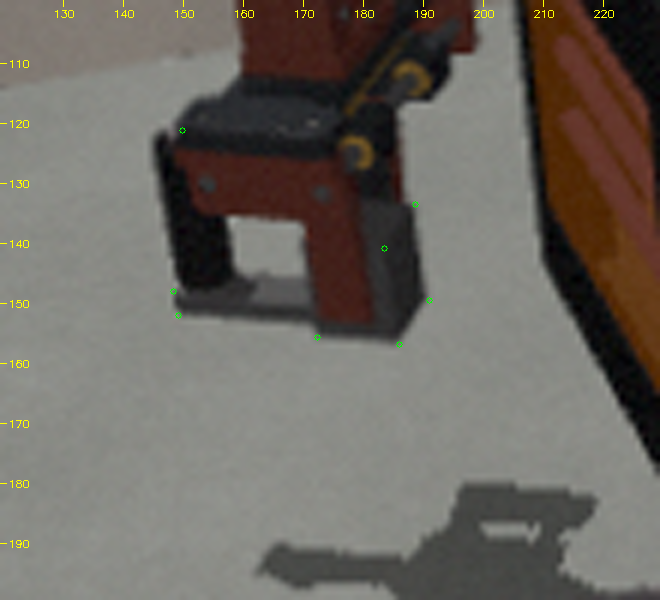

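```bash
cat >> p.py <<'E'
SH=np.array([.5308,-.3222]); TH=106.5
u=np.array([np.cos(np.radians(TH)),np.sin(np.radians(TH))])
SEAT=SH-.0012*u
ZC=.032+.163
E
python3 - <<'E'
from p import *
import pickle
r.reach([.40,.12,.33],[180,0,140]); r.reach([.40,-.2,.33],[180,0,106.5]); 
r.servo_line([*SEAT,.33],[180,0,106.5]); r.servo_line([*SEAT,ZC+.120],speed=.1); r.wait(.2); s=st("hover"); print(s["orientation"])
S=snap("side");T=snap("top");pickle.dump((S,T),open("k2.pkl","wb"))
tc=s["tcp_pos"]; a=np.radians(TH); B=tc+np.r_[.0012*u,-ZC]
X=np.array([np.cos(a),np.sin(a),0]);Y=np.array([-X[1],X[0],0])
P=[B+x*X+y*Y+[0,0,z] for x,y,z in((-.019,-.019,.0),(-.019,.019,0),(.019,.019,0),(-.019,.019,.048),(-.019,-.019,.048),(.088,.012,0),(.088,.012,.012),(.075,0,.086))]
P+=[np.r_[SH,.076]+np.array([x,y,z]) for x,y,z in((0,0,0),(-.022,0,0),(.022,0,0),(0,-.022,0),(0,0,.03))]
crop(S,280,240,100,95,6,"k2m",proj(S,P));crop(S,280,240,100,95,6,"k2");crop(T,370,200,100,80,7,"k2t")
E
```

```text
hover 56.0 [ 0.5311 -0.3233  0.3156] [-0.0567  0.3799 -5.0102] 0.0379
[179.9689   0.038  106.5006]
```

View pics/k2m.png

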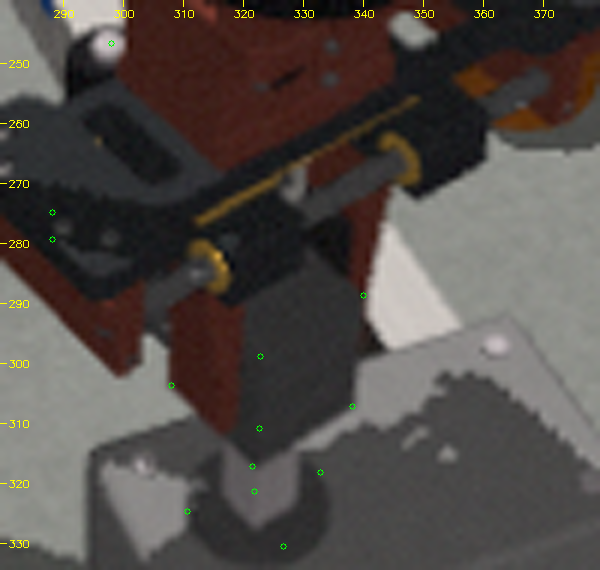

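View pics/k2t.png

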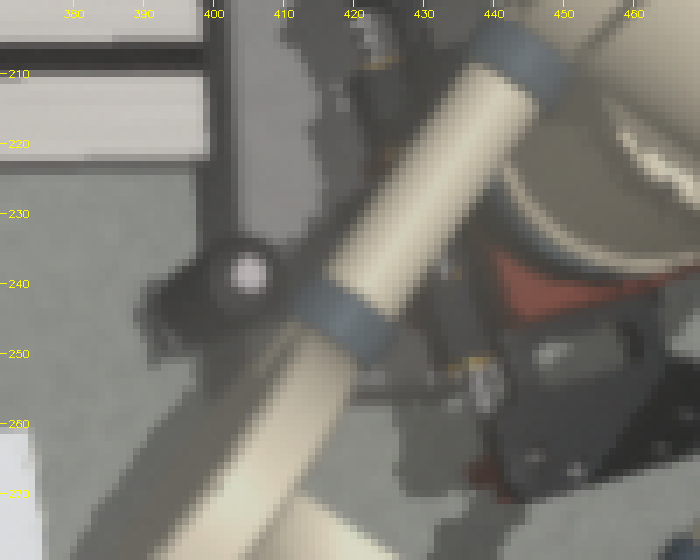

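```bash
python3 - <<'E'
from p import *
import pickle
S,T=pickle.load(open("k2.pkl","rb"))
tc=r.sense()["tcp_pos"]; a=np.radians(TH); B=tc+np.r_[.0012*u,-ZC]
X=np.array([np.cos(a),np.sin(a),0]);Y=np.array([-X[1],X[0],0])
for x,y,z in((-.019,-.019,.0),(-.019,.019,0),(.019,.019,0),(.019,-.019,0),(-.019,.019,.048),(-.019,-.019,.048),(.075,0,.086)):
    print("hub",x,y,z,proj(S,B+x*X+y*Y+[0,0,z]),proj(T,B+x*X+y*Y+[0,0,z]))
a2=np.radians(16.5);X=np.array([np.cos(a2),np.sin(a2),0]);Y=np.array([-X[1],X[0],0])
for x,y in((-1,-1),(-1,1),(1,1),(1,-1)):
    for z in(.076,.1): print("shaft",x,y,z,proj(S,np.r_[SH,z]+.008*(x*X+y*Y)))
for t in range(0,360,45): print("collar",t,proj(S,np.r_[SH,.076]+.022*np.array([np.cos(np.radians(t)),np.sin(np.radians(t)),0])))
E
```

```text
hub -0.019 -0.019 0.0 [[338.2436 307.3215]] [[433.7732 224.32  ]]
hub -0.019 0.019 0 [[321.6438 317.3588]] [[438.813  240.4741]]
hub 0.019 0.019 0 [[308.0635 303.8342]] [[422.9308 244.8874]]
hub 0.019 -0.019 0 [[324.4862 294.3388]] [[417.9396 228.6581]]
hub -0.019 0.019 0.048 [[322.9844 298.9237]] [[445.0455 237.5026]]
hub -0.019 -0.019 0.048 [[340.179  288.8705]] [[439.7756 220.7224]]
hub 0.075 0 0.086 [[298.1364 246.8729]] [[405.3534 237.9286]]
shaft -1 -1 0.076 [[321.3095 326.3699]]
shaft -1 -1 0.1 [[321.9351 317.9375]]
shaft -1 1 0.076 [[315.7756 320.7602]]
shaft -1 1 0.1 [[316.2916 312.3168]]
shaft 1 1 0.076 [[322.4962 316.7101]]
shaft 1 1 0.1 [[323.1272 308.2589]]
shaft 1 -1 0.076 [[328.0597 322.2279]]
shaft 1 -1 0.1 [[328.8012 313.7854]]
collar 0 [[332.8834 318.2814]]
collar 45 [[326.3299 313.0354]]
collar 90 [[317.3039 312.7124]]
collar 135 [[310.8725 317.4851]]
collar 180 [[310.7902 324.7352]]
collar 225 [[317.3308 330.2376]]
collar 270 [[326.6765 330.5847]]
collar 315 [[333.1207 325.5556]]
```

```bash
cat >> p.py <<'E'
SEAT=SEAT+np.array([.0012,-.0008])
E
python3 - <<'E'
from p import *
p=SEAT
r.servo_line([*p,ZC+.112],speed=.05); s=st()
z=.112
while z>.0775:
    z-=.003
    r.servo_line([*p,ZC+max(z,.0765)],speed=.04); s=st(f"z{z:.4f}")
    if s["contact_force"][2]>6 or np.linalg.norm(s["contact_force"][:2])>12: print("STOP"); break
E
```

```text
56.5 [ 0.5323 -0.3241  0.306 ] [-0.4244 -0.084  -4.1818] 0.0379
z0.1090 56.7 [ 0.5323 -0.3241  0.3037] [ 0.2258  0.1466 -4.7126] 0.0379
z0.1060 57.0 [ 0.5323 -0.3241  0.3007] [-0.3468 -0.1475 -3.5991] 0.0379
z0.1030 57.2 [ 0.5323 -0.3241  0.2976] [-0.3254  0.1441 -3.889 ] 0.0376
z0.1000 57.5 [ 0.5323 -0.3241  0.2946] [ 0.7703 -0.0068 -3.9474] 0.0379
z0.0970 57.7 [ 0.5323 -0.3241  0.2916] [-0.7169  0.4061 -4.3877] 0.0376
z0.0940 58.0 [ 0.5323 -0.3241  0.2886] [ 0.4592  0.0626 -4.6284] 0.0375
z0.0910 58.2 [ 0.5323 -0.3241  0.2856] [ 0.186   0.1503 -5.2067] 0.0377
z0.0880 58.5 [ 0.5323 -0.3241  0.2826] [-0.068  -1.0659 -3.9529] 0.0375
z0.0850 58.7 [ 0.5323 -0.3241  0.2796] [ 1.079   0.1438 -4.4746] 0.0381
z0.0820 59.0 [ 0.5323 -0.3241  0.2766] [ 0.4446  0.2846 -4.9372] 0.0381
z0.0790 59.2 [ 0.5323 -0.3241  0.2736] [ 0.17    0.4159 -4.2475] 0.0373
z0.0760 59.5 [ 0.5324 -0.3241  0.2712] [ 1.1793  0.2016 -4.6746] 0.0377
```

```bash
python3 - <<'E'
from p import *
import pickle
r.let_go(); r.wait(.2); st("open")
r.servo_line([*SEAT,.40],speed=.2); r.reach([.42,-.10,.42],[180,0,106.5]); r.wait(.1)
S=snap("side");T=snap("top");pickle.dump((S,T),open("k3.pkl","wb"))
crop(S,275,230,110,100,6,"k3s");crop(T,370,195,100,80,7,"k3t"); crop(T,190,170,190,80,4.2,"k3r")
E
```

```text
open 60.6 [ 0.5323 -0.3242  0.2715] [ 0.1481 -0.3084 -0.048 ] 0.0877
```

View pics/k3s.png

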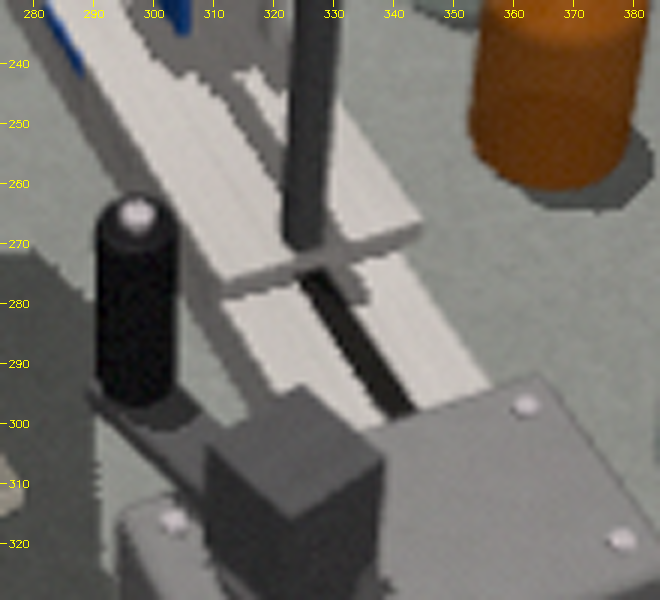

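View pics/k3t.png

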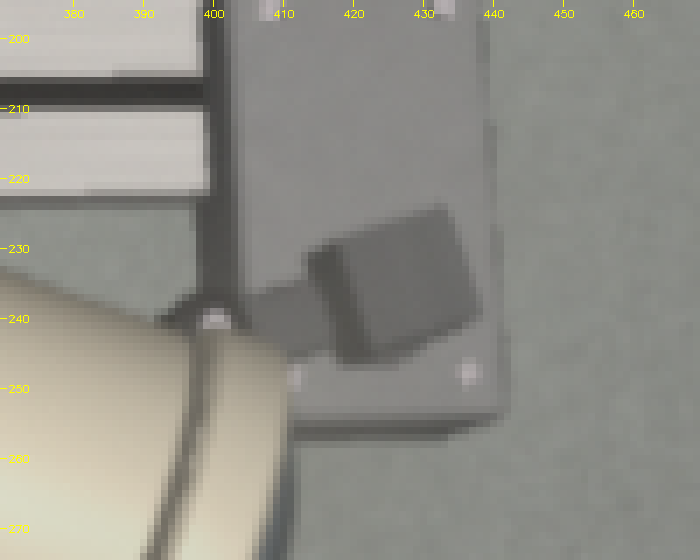

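```bash
python3 - <<'E'
from p import *
import pickle
S,T=pickle.load(open("k3.pkl","rb"))
h1=atz(S,(323.7,304.5),.124);h2=atz(T,(427.9,234.9),.124);k=atz(S,(297.3,265.2),.162)
print(h1,h2,tri(T,(427.9,234.9),S,(323.7,304.5)),k, np.linalg.norm((k-h1)[:2]),np.degrees(np.arctan2(*(k-h1)[[1,0]])))
E
```

```text
[ 0.5315 -0.323   0.124 ] [ 0.5295 -0.3202  0.124 ] (array([ 0.5311, -0.3211,  0.1217]), np.float64(0.00247225068887888)) [ 0.5084 -0.2506  0.162 ] 0.07592766239928952 107.65927864824275
```

```bash
cat >> p.py <<'E'
C=np.array([.5320,-.3230]); ZH=.076+.060+.163
def hp(deg): return C+.075*np.array([np.cos(np.radians(deg)),np.sin(np.radians(deg))])
def wind(a0,total,step=15,speed=.18,lim=25):
    a=a0;done=0;n=0;mx=0
    while done<total-1e-6:
        d=min(step,total-done); a-=d; done+=d; n+=1
        r.servo_line([*hp(a),ZH],speed=speed); f=r.sense()["contact_force"]; g=np.linalg.norm(f[:2]); mx=max(mx,g)
        if n%12==0: print("ang",a,"done",done,"F",f,"mx",round(mx,1),"t",round(r.sense()["clock"],1)); mx=0
        if g>lim or abs(f[2])>20: print("STOP at",a,done,f); break
    return a,done
E
python3 - <<'E'
from p import *
p=hp(107)
r.reach([*p,.40],[180,0,106.5]); r.servo_line([*p,ZH]); r.wait(.1); st("at"); r.grab(40); r.wait(.2); st("grab")
print(wind(107,90,speed=.08))
st()
E
```

```text
at 64.2 [ 0.5103 -0.2513  0.3009] [ 0.0669 -0.1603  0.195 ] 0.088
grab 65.4 [ 0.5101 -0.2513  0.299 ] [-0.5169  0.5288  0.4617] 0.0256
(17, 90)
 67.8 [ 0.6033 -0.3012  0.2995] [-5.1187 -0.8804  4.9573] 0.0258
```

```bash
python3 - <<'E'
from p import *
print(wind(17,360))
S=snap("side"); crop(S,240,200,160,130,5,"w1")
E
```

```text
ang -163 done 180 F [-6.6909 -1.6177  8.1104] mx 8.2 t 70.9
ang -343 done 360 F [-1.4604 -1.0081  7.0104] mx 5.8 t 74.0
(-343, 360)
```

View pics/w1.png

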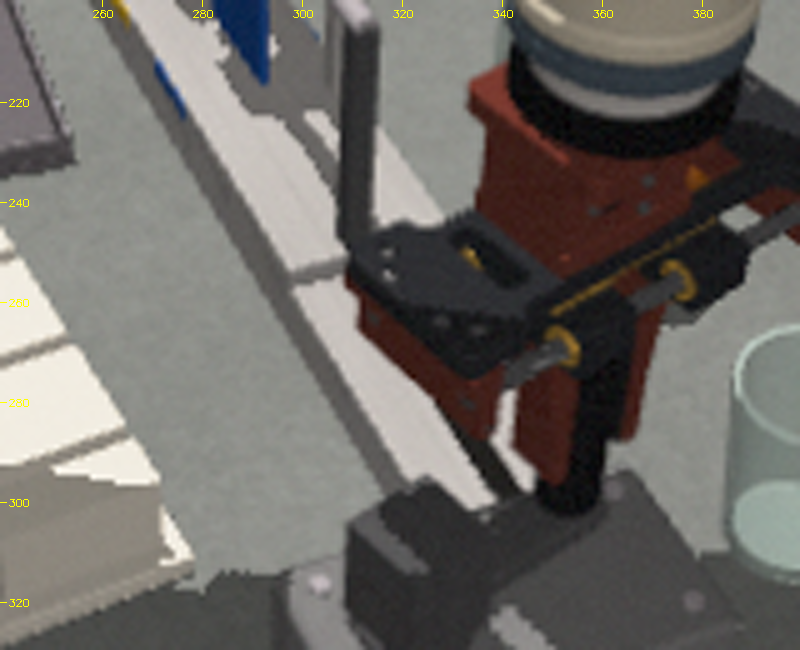

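```bash
python3 - <<'E'
from p import *
print(wind(17,1080,speed=.2))
S=snap("side");T=snap("top"); crop(S,200,100,200,150,4,"w2");crop(T,100,150,200,110,4,"w2t")
E
```

```text
ang -163 done 180 F [-6.3749  0.3909  8.3477] mx 8.6 t 77.0
ang -343 done 360 F [ 0.5129 -0.0432  7.7106] mx 5.8 t 80.0
ang -523 done 540 F [-5.3501 -0.3473  9.3335] mx 8.0 t 83.0
ang -703 done 720 F [ 0.5096 -0.3494  9.1502] mx 5.7 t 86.0
ang -883 done 900 F [-3.8293 -0.1446 11.3491] mx 8.7 t 89.0
ang -1063 done 1080 F [ 0.5996 -0.4628 10.133 ] mx 5.0 t 92.0
(-1063, 1080)
```

View pics/w2.png

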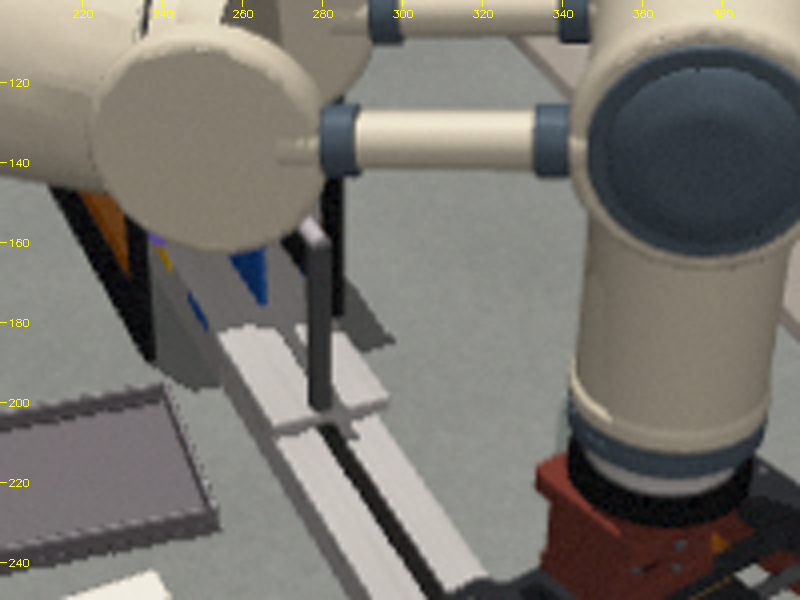

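View pics/w2t.png

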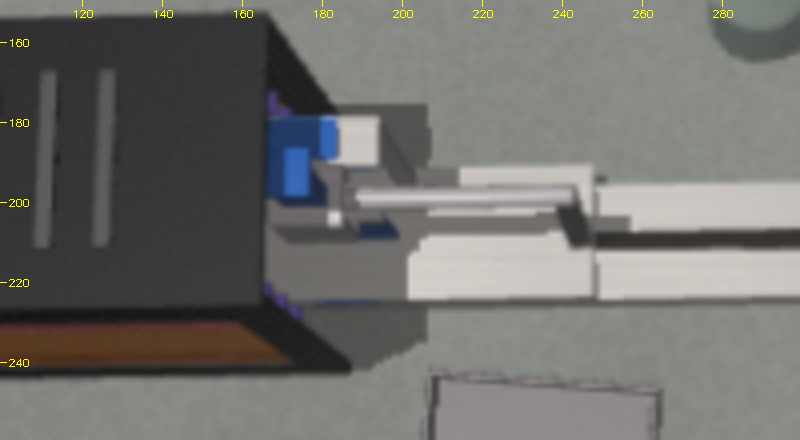

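```bash
python3 - <<'E'
from p import *
a,d=wind(17,70,step=10,speed=.15,lim=14); print(a,d)
if d>=70:
    a,d2=wind(a,130,step=2,speed=.06,lim=14); print(a,d2)
st()
E
```

```text
-53 70
ang -77 done 24 F [ 5.3788 -6.6252  8.0925] mx 9.4 t 96.9
ang -101 done 48 F [ 2.8077 -7.1335  9.3059] mx 9.6 t 99.9
STOP at -119 66 [  9.5731 -11.9061   6.0658]
-119 66
 102.1 [ 0.4963 -0.3907  0.3005] [  9.5731 -11.9061   6.0658] 0.0255
```

```bash
python3 - <<'E'
from p import *
a,d=wind(-119,12,step=1,speed=.03,lim=30); print(a,d); r.wait(.3); st()
S=snap("side");T=snap("top"); crop(S,200,100,200,150,4,"w3");crop(T,100,150,200,110,4,"w3t")
E
```

```text
ang -131 done 12 F [ 14.3911 -15.3147   4.0108] mx 28.2 t 105.1
-131 12
 105.4 [ 0.4842 -0.3826  0.3011] [ 14.6841 -16.6851   3.8755] 0.0255
```

View pics/w3t.png

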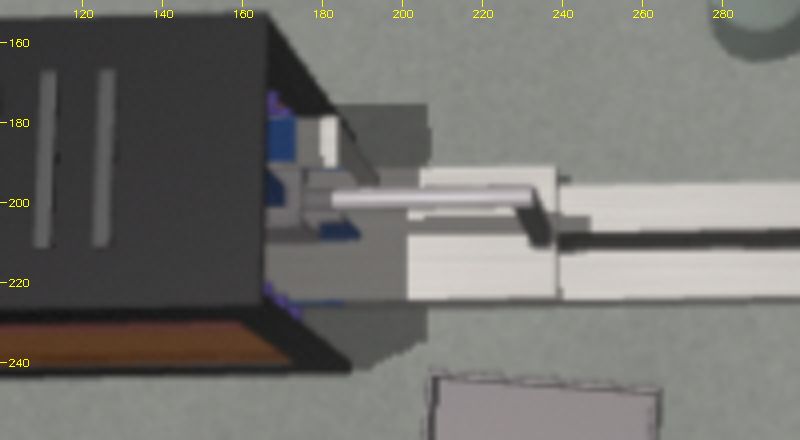

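```bash
python3 - <<'E'
from p import *
import pickle
_,T0=pickle.load(open("st0.pkl","rb"))
T=snap("top")
crop(T0,335,185,60,45,12,"d0");crop(T,215,185,60,45,12,"d1");pickle.dump(T,open("d1.pkl","wb"))
E
```

```text
(no output)
```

View pics/d0.png

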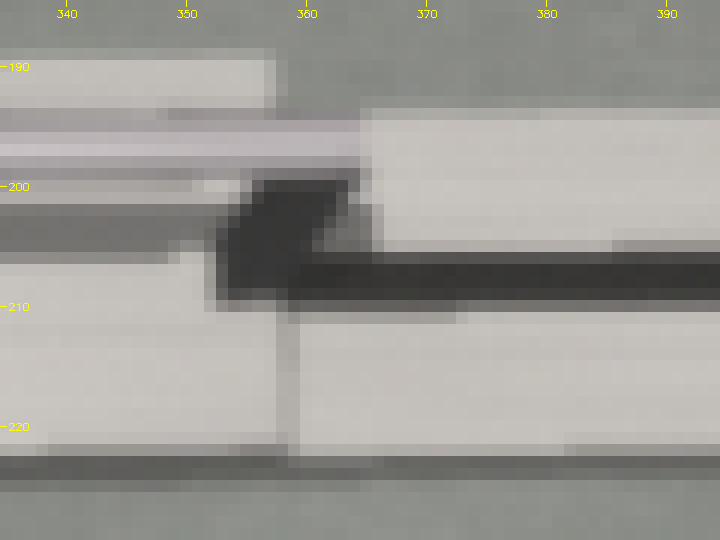

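View pics/d1.png

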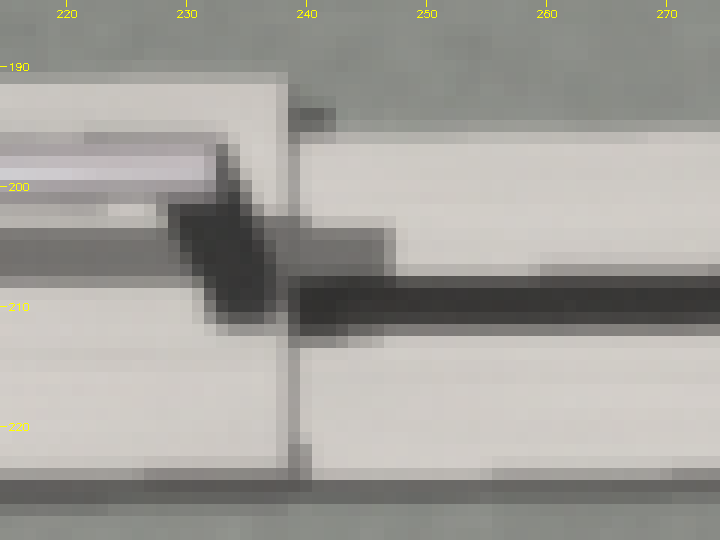

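```bash
python3 - <<'E'
from p import *
import pickle
_,T0=pickle.load(open("st0.pkl","rb"))
a=atz(T0,(357.8,217),.04);b=atz(T0,(238.0,219),.04);print(a,b,np.linalg.norm(a-b))
a=atz(T0,(364.6,197.2),.166);b=atz(T0,(232.4,198.5),.166);print(a,b,np.linalg.norm(a-b))
# hood/machine: block near face y
E
```

```text
[ 0.5813 -0.1737  0.04  ] [0.5689 0.1122 0.04  ] 0.2861030252006017
[ 0.6024 -0.1712  0.166 ] [0.5919 0.1152 0.166 ] 0.28665439557065114
```

```bash
python3 - <<'E'
from p import *
import pickle
T1=pickle.load(open("d1.pkl","rb"))
for i in range(5):
    a,d=wind(-131-i,1,step=1,speed=.03,lim=45); s=r.sense(); print(s["tcp_pos"],s["contact_force"])
r.wait(.3); T=snap("top")
g=lambda s:s["frame"].astype(float).mean(2)[185:230,215:275]
print(cv2.phaseCorrelate(g(T1),g(T)), abs(g(T1)-g(T)).mean())
crop(T,380,200,90,70,8,"e1"); S=snap("side");crop(S,265,240,110,95,6,"e2")
E
```

```text
[ 0.4835 -0.3819  0.3012] [ 15.6232 -18.262    3.217 ]
[ 0.4827 -0.3813  0.3013] [ 17.4351 -20.532    1.6642]
[ 0.482  -0.3805  0.3014] [ 19.314  -20.3445   2.5313]
[ 0.4813 -0.3797  0.3015] [ 21.1695 -21.6174   1.4164]
[ 0.4806 -0.3788  0.3016] [ 22.8659 -22.3606   0.897 ]
((-0.04215749270148095, 0.47017475783584217), 0.9873684472528802) 0.5623456790123458
```

View pics/e2.png

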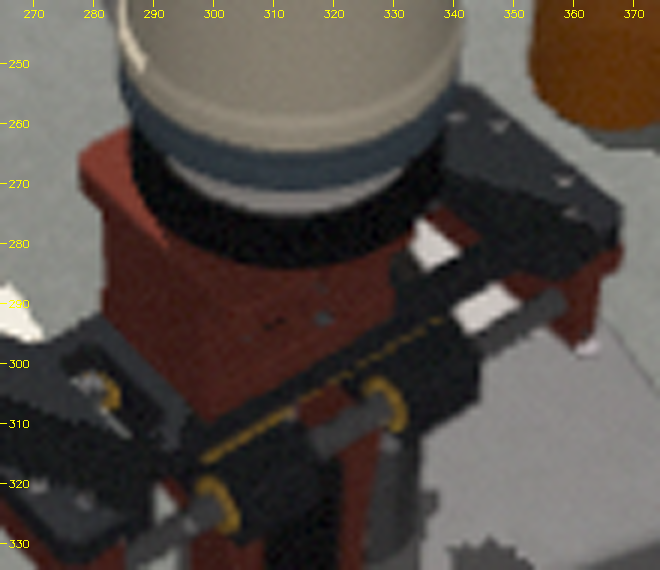

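```bash
python3 - <<'E'
from p import *
import pickle
for a in(-131,-127,-123): r.servo_line([*hp(a),ZH],speed=.04); st(str(a))
r.let_go(); r.wait(.2); p=r.sense()["tcp_pos"]; r.servo_line([p[0],p[1],.42],speed=.2)
r.reach([.42,-.10,.42],[180,0,106.5]); r.wait(.2); st()
S=snap("side");T=snap("top");pickle.dump((S,T),open("q1.pkl","wb"))
crop(S,275,245,110,95,6,"q1s");crop(T,385,205,90,70,8,"q1t");crop(T,100,150,200,110,4,"q1r")
E
```

```text
-131 107.5 [ 0.4841 -0.3819  0.3009] [ 11.696  -13.226    6.6956] 0.0256
-127 107.8 [ 0.4872 -0.3844  0.3006] [ 4.2175 -7.0849  8.8115] 0.0253
-123 108.1 [ 0.4911 -0.387   0.3003] [ 2.9488 -4.3507  9.4966] 0.0255
 111.4 [ 0.4204 -0.1008  0.4198] [0.0877 0.4257 0.6798] 0.088
```

View pics/q1s.png

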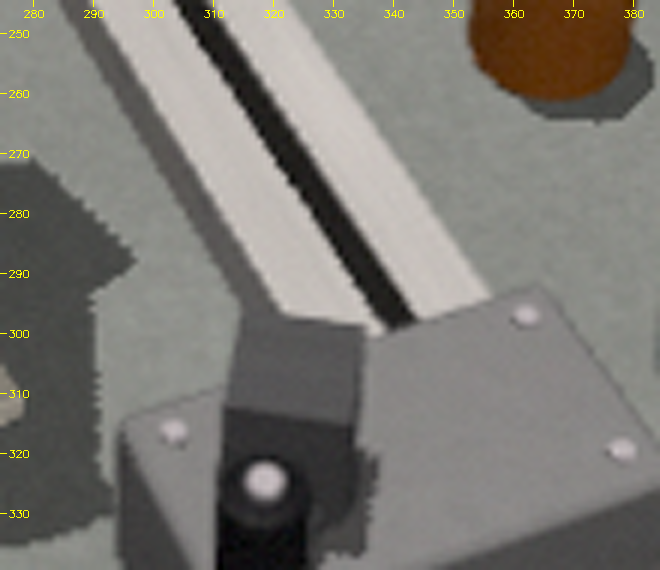

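View pics/q1t.png

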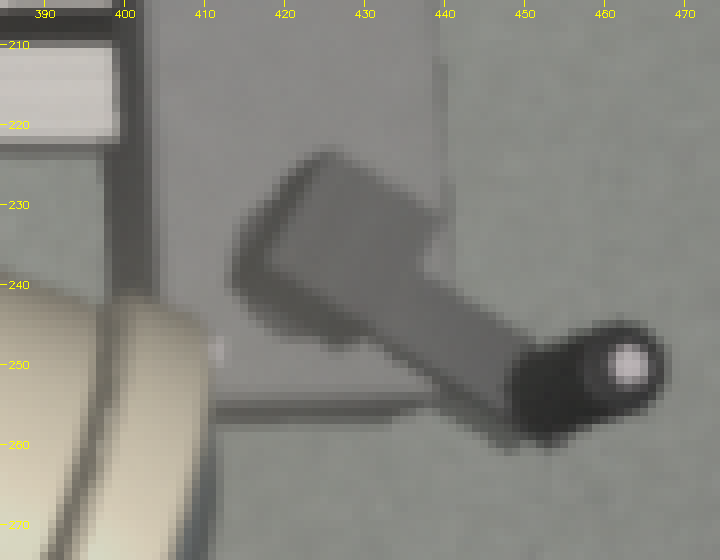

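View pics/q1r.png

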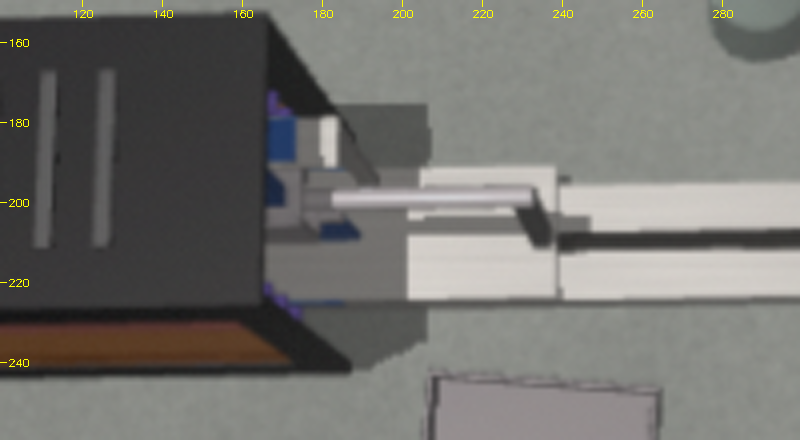

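```bash
python3 - <<'E'
from p import *
import pickle
S,T=pickle.load(open("q1.pkl","rb"))
k=tri(T,(463.1,250),S,(318.7,324.5))[0]; k2=atz(T,(463.1,250),.162); k3=atz(S,(318.7,324.5),.162); print(k,k2,k3)
for q in(k,k2,k3):
    v=q[:2]-C; print(np.linalg.norm(v),np.degrees(np.arctan2(v[1],v[0])))
E
```

```text
[ 0.4928 -0.3876  0.1613] [ 0.4925 -0.3873  0.162 ] [ 0.4929 -0.3881  0.162 ]
0.07554036959199475 -121.21632433739457
0.07546342692822194 -121.53423812260915
0.07594668802625819 -121.01408303627831
```

```bash
python3 - <<'E'
from p import *
import pickle
Y=-121.3+180
r.reach([*C,.42],[180,0,Y]); r.servo_line([*C,ZC+.077]); r.wait(.1); st("at"); r.grab(60); st("grab")
z=.077
for z in(.080,.085,.095,.105,.115):
    r.servo_line([*C,ZC+z],speed=.05); st(f"{z}")
r.servo_line([*C,.335],speed=.1); st("up")
S=snap("side");T=snap("top");pickle.dump((S,T),open("q2.pkl","wb"));crop(S,265,220,120,100,6,"q2s")
E
```

```text
at 113.8 [ 0.5322 -0.3231  0.2737] [0.1594 0.6103 0.1677] 0.0877
grab 114.6 [ 0.5322 -0.3231  0.272 ] [ 2.1063 -1.7437 -1.2076] 0.038
0.08 114.8 [ 0.5324 -0.3233  0.2721] [  7.4796  -4.7568 -12.9419] 0.0377
0.085 115.1 [ 0.5326 -0.3235  0.2724] [ 13.5883  -9.1645 -30.1119] 0.0382
0.095 115.4 [ 0.5332 -0.324   0.2729] [ 26.9059 -18.9036 -63.5652] 0.0385
0.105 115.8 [ 0.5334 -0.3242  0.279 ] [ 29.9573 -21.3509 -75.3754] 0.0383
0.115 116.1 [ 0.532  -0.3231  0.3042] [ 0.5356  0.2329 -3.5249] 0.0384
up 116.5 [ 0.532  -0.3229  0.3372] [ 0.3442 -0.111  -5.1262] 0.0383
```

View pics/q2s.png

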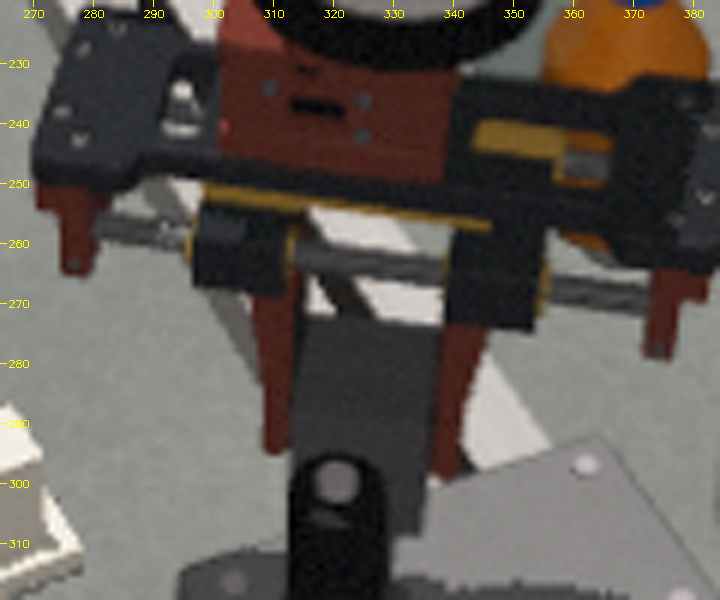

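```bash
cat >> p.py <<'E'
HUB=np.array([.459,.118])
E
python3 - <<'E'
from p import *
import pickle
r.reach([.40,-.2,.34],[180,0,30]); r.reach([.40,.02,.34],[180,0,-2.6]); r.servo_line([*HUB,.30],[180,0,-2.6]); r.wait(.2); s=st("hover")
S=snap("side");T=snap("top");pickle.dump((S,T),open("q3.pkl","wb"))
B=s["tcp_pos"]-[0,0,ZC]; a=np.radians(177.4)
X=np.array([np.cos(a),np.sin(a),0]);Y=np.array([-X[1],X[0],0])
P=[B+x*X+y*Y+[0,0,z] for x,y,z in((-.019,-.019,.0),(-.019,.019,0),(.019,.019,0),(.088,.012,0),(.088,.012,.012),(.088,-.012,0),(.075,0,.086))]
crop(S,150,130,140,110,5.5,"q3s",proj(S,P));crop(T,180,210,130,110,5.5,"q3t",proj(T,P))
E
```

```text
hover 119.5 [0.4589 0.1174 0.3006] [ 0.2888 -0.1622 -3.9884] 0.0382
```

View pics/q3s.png

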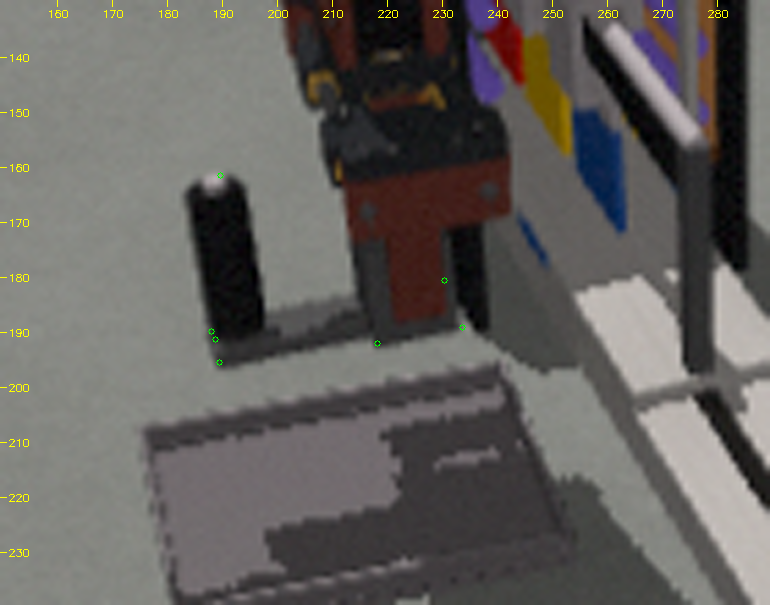

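View pics/q3t.png

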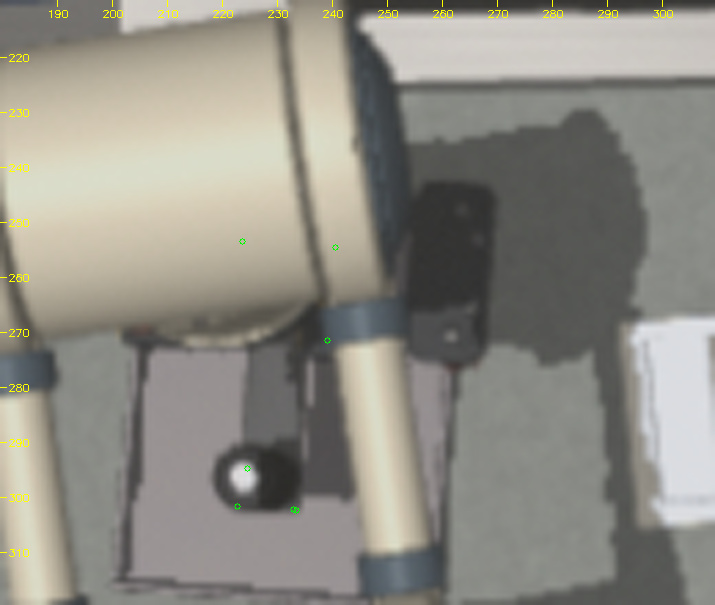

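```bash
python3 - <<'E'
from p import *
r.servo_line([*HUB,ZC+.02],speed=.15)
for z in(.014,.010,.008,.0065,.0055,.0045):
    r.servo_line([*HUB,ZC+z],speed=.03); s=st(f"{z}")
    if s["contact_force"][2]>3: break
r.let_go(); r.wait(.2); r.servo_line([*HUB,.40],speed=.2); r.reach([.33,.40,.45],[180,0,120]); r.wait(.5); st("away")
import pickle
S=snap("side");T=snap("top");pickle.dump((S,T),open("f.pkl","wb"))
for n,s in(("f_s",S),("f_t",T)): cv2.imwrite(f"pics/{n}.png",cv2.resize(s["frame"][:,:,::-1],(800,600),interpolation=cv2.INTER_CUBIC))
crop(S,160,90,150,150,4,"f_h")
crop(T,190,230,90,100,6,"f_tr")
E
```

```text
0.014 120.7 [0.459  0.118  0.2092] [-0.6311 -0.2724 -3.8315] 0.0382
0.01 121.0 [0.4589 0.118  0.2047] [ 0.1253  0.3795 -4.5527] 0.0379
0.008 121.2 [0.4591 0.118  0.2031] [ 0.7581  0.4241 -3.2798] 0.0383
0.0065 121.5 [0.4591 0.1179 0.202 ] [-0.1723 -1.9617 -1.2081] 0.0382
0.0055 121.8 [0.4591 0.1177 0.2014] [-2.5432 -4.211   5.5033] 0.0379
away 125.9 [0.3301 0.3999 0.45  ] [ 0.8077 -0.1043 -0.3254] 0.0878
```

View pics/f_s.png

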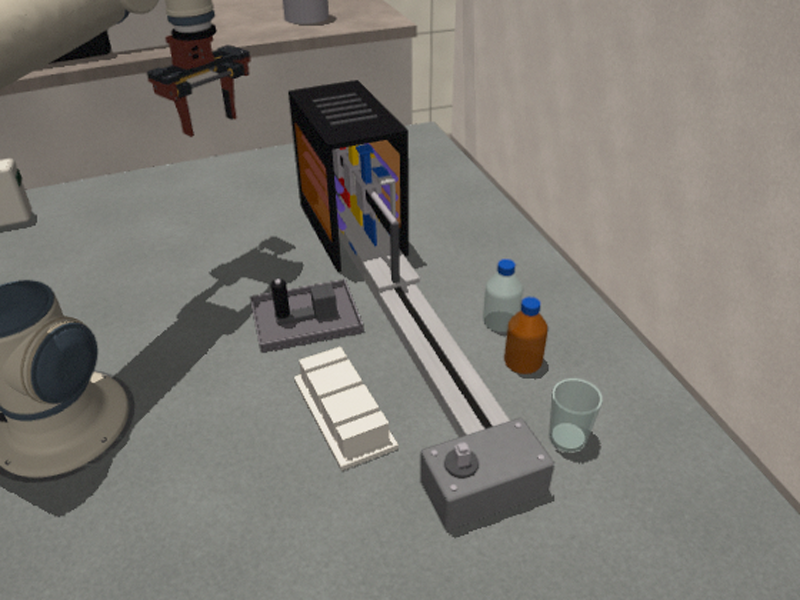

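View pics/f_h.png

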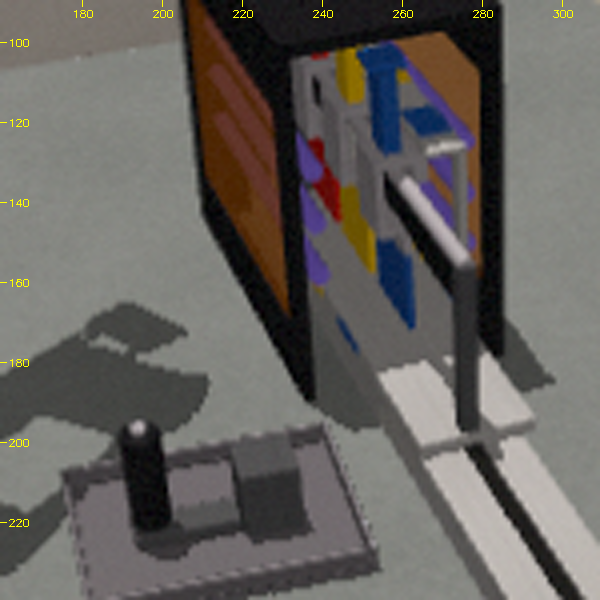

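View pics/f_tr.png

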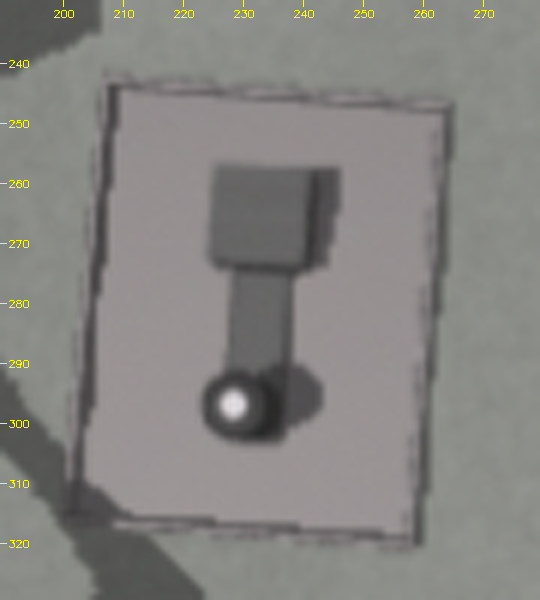

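View pics/f_t.png

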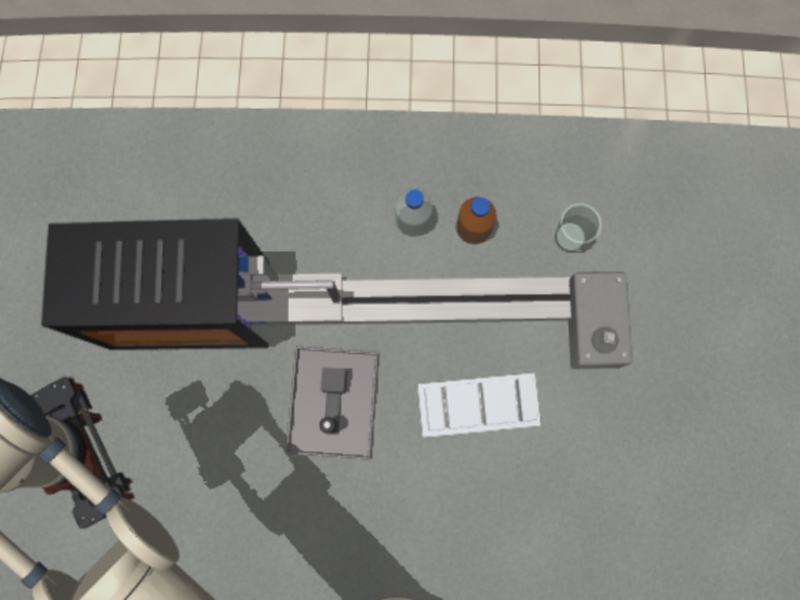

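```bash
python3 - <<'E'
from p import *
import pickle
T1=pickle.load(open("d1.pkl","rb"));_,Tq=pickle.load(open("q1.pkl","rb"));_,T=pickle.load(open("f.pkl","rb"))
g=lambda s:s["frame"].astype(float).mean(2)[190:228,226:250]
for a in(T1,Tq,T): print(np.round(g(a)[22:36].mean(0)[7:18],0))
r.hand_in(); print("handed in",r.sense()["clock"])
E
```

```text
[185. 183. 183. 183. 182. 170. 140. 164. 178. 179. 181.]
[185. 184. 184. 184. 183. 170. 140. 164. 178. 180. 181.]
[186. 185. 185. 185. 184. 171. 141. 165. 179. 181. 182.]
the job is handed in; nothing more can be done
the job is handed in; nothing more can be done
```

I hung all three panels, wound the carriage in against its stop, laid the crank in the tray and handed the job in at about 126 s. No verdict was given; the checks below are my own.

- **Panels:** I hung red, then yellow, then blue. In the camera images before winding, they were off their marks along the rail by −4.6 mm (red), −0.7 mm (yellow) and −1.2 mm (blue), and by about 2 mm or less across it. That is within the 12 and 9 mm limits. After winding all three could still be seen hanging, but the hood hides the red and yellow marks, so I did not measure those positions again.
- **Crank seating:** it had been knocked a few centimetres aside, so I located it again. It slid onto the shaft with no noticeable contact force.
- **Winding:** I wound about 4.6 turns clockwise. At the end the handle resisted with 32 N, against about 3 N normally, and the carriage did not move any further. I take that as the stop.
- **Carriage travel:** the images show about 286 mm of movement. The start offset is between 0 and 20 mm and I did not measure it separately, so the 290 mm limit rests on the stop evidence.
- **Crank removal:** the socket jammed as I pulled it off, and the wrist force reached at least 78 N of vector sum (limit 120 N) before it came free. The carriage position looked the same in the images before and after.
- **Final state:** the crank lies flat inside the tray and the gripper is clear of everything. The bottles and beaker look unmoved in both views.

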